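# Sort the stray studio things into their wooden holders

## Task

Tidy the loose things on the palette table into the three plain wooden holders: lay the two small paint tubes flat in the two-bay tray, one in each bay and lengthwise; stand the clear glass jar in the large round seat of the wooden stand and the small amber bottle in its small round seat; and lay the eraser flat on the floor of the small open dish. Keep the jar and the bottle upright and set them down without dropping them, and leave the pine wedge and the purple peg where they lie.

Things in the scene. Friction and masses are not known exactly. Their poses are not given: they have to be found in the camera images.
- tube_a: paint tube lying on the table near the robot, 39 wide x 133 long x 30 mm high, white metal with a green band and dark cap, about 0.11 kg. Origin under its middle, on its underside; y runs along its length to the cap, x across, z up. The body is an oval, widest (39 mm) 15 mm above the underside over the middle third; grasp it there across x.
- tube_b: the other paint tube near the robot, 38 wide x 118 long x 29 mm high, white metal with a pink band, about 0.09 kg; origin and axes as tube_a (widest 14 mm above the underside).
- glass_jar: clear round glass jar without a lid, upright on the table, 62 mm in diameter, 74 mm high, 0.15 kg. Origin at the centre of its underside, z up.
- small_bottle: small brown amber bottle with a black cap, upright on the table; body 31 mm in diameter, straight up to about 40 mm, 74 mm high with the cap, 0.06 kg. Origin at the centre of its underside, z up.
- rubber: eraser block in a blue sleeve, lying flat, 25 (x) x 48 (y) x 14 mm high, 0.02 kg. Origin at the centre of its underside, z up.
- tube_tray: fixed plain wooden tray, 159 (x) x 168 mm (y). Origin: centre of its underside, z up. Floor top at z = 4 mm. Low laths along y at x = -77, 0, +77 mm (5 mm wide, tops z = 9 mm) make two bays, 72 x 158 mm, centred at x = -38.5 and +38.5 mm; end walls across y = -84 and +84 mm reach z = 20 mm. Either tube in either bay, cap either way. Keep fingers beside a tube above the laths.
- bottle_stand: fixed plain wooden block, 100 (x) x 176 (y) x 18 mm high, with two round seats sunk 10 mm into its top (seat floors at z = 8 mm). Origin at the centre of its underside, z up. Large seat, 78 mm in diameter, centred at x = 0, y = -40 mm, for the jar; small seat, 46 mm in diameter, centred at x = 0, y = +50 mm, for the bottle.
- eraser_dish: fixed plain wooden open dish at the back, 90 (x) x 110 (y) x 14 mm high, walls 4 mm thick, floor top about 4 mm above its underside. Origin at the centre of its underside, z up.
- wedge: bystander: flat pine wedge, 22 x 62 x 5 mm, lying on the table; origin at the centre of its underside, y along its length. Stays where it is.
- clip_peg: bystander: purple plastic peg, 15 x 72 x 12 mm, lying on the table; origin at the centre of its underside, y along its length. Stays where it is.
Not all that is in view belongs to the job. What is shaped like the glass_jar but pink, red or turquoise is not meant.

How it is judged:
By the outcome, as a careful person would: the job done as asked, in the order asked, and still so for the second after the job is handed in, with the robot touching nothing.
It also fails if it takes over 115 s, if anything falls off the work surface, if the arm or the gripper's body presses on something with over 40 N, if the wrist force passes 120 N, or if a joint passes its speed limit or range.

## Robot

A 6-joint arm with a two-finger parallel gripper is mounted at the origin on a cart in front of the work surface, level with it; the furniture and walls round the work are solid. World frame = base frame: x ahead of the robot, y to its left, z up, the work surface at z = 0. Lengths are in m, angles in rad, forces in N, time in s.
With the tool pointing down it reaches from about 0.375 to 0.9 m from the base axis. Payload 3.1 kg.
Tool frame: the origin (TCP) lies on the centre line of the jaws, within the pads' length; the fingertips stand 25 mm ahead of it and the grasp point (between the pads) lies 6 mm ahead of it; x points along the fingers, y is the direction in which the jaws open and shut, and the axes are right-handed (so a half turn about x gives the same grasp; the last joint's range is limited). The gripper opens to 87 mm and grips with 3 to 60 N. Pads are 19 mm wide; open, the fingers measure 117 mm over their backs; the gripper's body (75 mm by 190 mm) begins 51 mm behind the grasp point.
Start: joints at [1.062, 0.527, 1.433, -0, 1.181, -0.178], TCP at [0.203, 0.591, 0.248] pointing down, gripper open.
Joint ranges: [-3.08, 3.08], [-0.75, 2.2], [0.22, 2.44], [-1.43, 4.57], [0, 2.65], [-2.85, 2.85]. Speed limits (rad/s): [2.79, 2.79, 3.14, 3.14, 3.14, 3.14].

## Interface

Orientations are given as a unit quaternion [x, y, z, w].
In Python, from rig import robot gives the robot as it stands. The module is installed in compiled form; this text tells all that it offers.
- The arm moves only by the tool move_arm, never from a script. Its argument "commands" is a list of rows, each a list of 5 numbers: the gripper's target within -1 to 1 (shut at 1, half-way at 0, fully open at -1), then the shift along the tool's x, y, z in mm, then the turn about the tool's x in degrees. A call has 1 to 8 rows; each row is the pose to reach, as a shift and turn from the pose commanded when the call began, along the tool's axes at that moment; what a row does not reach only later rows make up. A row lasts 1/12 s, in which the tool goes at most 41.7 mm and 7.16 degrees, less where a joint would pass 70% of its speed; a pose out of reach is approached as far as the arm can. A call with a gripper value outside its range is refused whole. The fingers move at their own pace and stop on an object; "newtons" is the grip in N (left out, the last holds). Time passes only in rows, so rows that repeat a pose let the fingers close. It gives the time, the measured TCP pose, the force and the opening at its end, in the units of the state.
- robot.get_obs(): the state, without advancing time (a new reading comes with each control period).
- robot.camera(name): name is "side" or "top"; returns a dict with "image" (480x640x3 uint8, red, green, blue), "fx", "fy", "cx", "cy" (pixels), "xyz" and "rotation" of the camera in the world. Camera axes: x right, y down, z forward; pixel columns grow to the right and rows downward; lengths in m; the calibration is good to about 2 mm. A picture is of the moment at which its call begins. There is no depth.
- robot.hand_in(): hands the job in, once; it reports no verdict.
Trained networks look in a picture, given as the dict that the camera call returned (one of the last four; its "shot" number tells which), for a name from the list of things; names that differ only in an ending like _2 or _b are one class to them, and where a whole thing is asked for, a point or a joint stands for the part that bears it (a point fixed in the world has none). Each returns a list of dicts, best first, with "p" (0 to 1); they miss things now and then, are a little off and sometimes report something else, mostly with a low value. They report only what shows in the picture. A call takes as long as a camera call. They do not tell look-alikes from the thing itself.
- robot.regions_of(picture, name): "pixels" (480x640 bool, what is visible of it) and "bbox" ([left, top, right, bottom] in pixels, round what is visible of it).
The state is a dict: "time": time; "q": joint angles; "joint_velocities": joint speeds; "joint_torque": joint torques, N m; "position": TCP position; "tool_rot": TCP orientation; "ft_force": force on the tool from outside, world axes, zero at the start; "moment": the same for the moment, N m; "grip_width": finger opening in m.
Only numpy, scipy, OpenCV 4.12 (cv2) and the standard library are available. Lean on these libraries where they do the work, as an engineer would, in place of code of your own. Each camera call takes 0.05 s, during which the arm holds its last target.

## Working session

There is one attempt and no reset: what is moved stays moved. The work goes in short steps, Python scripts to look and compute and a tool call to move; the robot and the scene stay as the last step left them, time stands still between calls to the robot, and variables do not carry over. Pictures are saved under pics/ and viewed, and the job is handed in when it is done.

Besides the shell and the picture viewer there is one more tool, called after "Emit:" by a JSON object that holds its "name" and its "arguments", one argument or row to a line. move_arm: Moves the arm, as the interface text tells. Its arguments: {"type":"object","properties":{"commands":{"type":"array","items":{"type":"array","items":{"type":"number"}}},"newtons":{"type":"number"}},"required":["commands"]}

```bash
ls; mkdir -p pics; python3 - <<'E'
from rig import robot
import cv2,json
o=robot.get_obs()
for k,v in o.items(): print(k,v)
for n in("top","side"):
    c=robot.camera(n); cv2.imwrite(f"pics/{n}0.png",c["image"][:,:,::-1])
    print(n,{k:(v if k!="image" else 0) for k,v in c.items()})
E
```

```text
pics
time 0.0
q [ 1.06147238e+00  5.28483138e-01  1.43388126e+00 -2.91291832e-05
  1.18137912e+00 -1.78521556e-01]
joint_velocities [ 9.45337968e-05 -1.61903211e-03 -4.77233859e-04  1.34621718e-03
 -1.27618306e-03  1.43004732e-03]
joint_torque [ 5.34405099e-04 -4.40044177e+01 -1.76595461e+01  6.35159388e-02
  5.81065798e-02 -1.42730578e-04]
position [0.20266325 0.59052529 0.24656783]
tool_rot [ 0.1157007   0.69770414 -0.11713896  0.69720925]
ft_force [-0.63642257 -0.39526676 -0.03240885]
moment [ 0.04447711 -0.03523126 -0.01129534]
grip_width 0.08697389116249074
top {'image': 0, 'fx': 539.452796702495, 'fy': 539.452796702495, 'cx': 321.3313316747105, 'cy': 239.5361844487777, 'xyz': array([0.45192766, 0.1299099 , 1.37767753]), 'rotation': array([ 0.71054286, -0.70312753,  0.01263939, -0.02409912]), 'shot': 1}
side {'image': 0, 'fx': 531.9579599319322, 'fy': 531.9579599319322, 'cx': 312.0521877974264, 'cy': 241.13869899640437, 'xyz': array([ 0.29349195, -0.82989646,  0.88232812]), 'rotation': array([ 0.89732301, -0.11107151,  0.04640208, -0.42464265]), 'shot': 2}
```

View pics/top0.png

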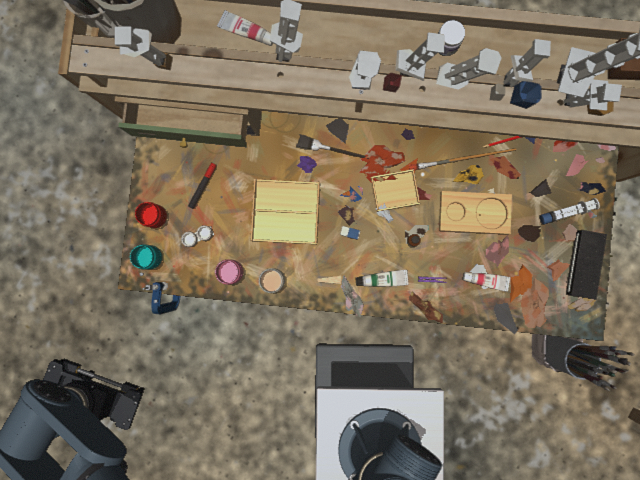

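View pics/side0.png

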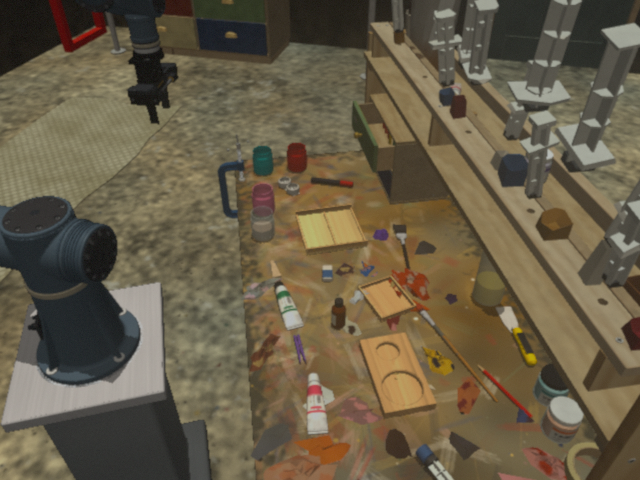

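Top view: two tubes at (382,279) green band and (487,281) pink band. The clear jar is at (272,281), the amber bottle at about (415,236), the eraser at (350,232), the tray at (286,211), the dish at (396,190) and the stand at (476,212).

```bash
cat > h.py <<'E'
import numpy as np,cv2
from scipy.spatial.transform import Rotation as R
def pix2w(c,u,v,z):
    d=np.stack([(np.asarray(u,float)-c["cx"])/c["fx"],(np.asarray(v,float)-c["cy"])/c["fy"],np.ones_like(np.asarray(u,float))],-1)
    d=d@R.from_quat(c["rotation"]).as_matrix().T
    t=(z-c["xyz"][2])/d[...,2]
    return c["xyz"]+d*t[...,None]
def w2pix(c,P):
    p=(np.asarray(P,float)-c["xyz"])@R.from_quat(c["rotation"]).as_matrix()
    return np.stack([c["fx"]*p[...,0]/p[...,2]+c["cx"],c["fy"]*p[...,1]/p[...,2]+c["cy"]],-1)
E
python3 - <<'E'
from rig import robot
from h import *
names=dict(tube_a=.015,glass_jar=.037,small_bottle=.037,rubber=.014,tube_tray=.009,bottle_stand=.018,eraser_dish=.014,wedge=.005,clip_peg=.012)
for n in("top","side"):
    c=robot.camera(n)
    for k,z in names.items():
        for r in robot.regions_of(c,k)[:6]:
            if r["p"]<.15: continue
            m=r["pixels"]; ys,xs=np.nonzero(m)
            if len(xs)<5: continue
            w=pix2w(c,xs,ys,z)[:,:2]
            (cx,cy),(a,b),ang=cv2.minAreaRect((w*1000).astype(np.float32))
            print(n,k,round(r["p"],2),np.round(r["bbox"]),len(xs),"mean",np.round(w.mean(0),4),"rect",np.round([cx,cy,a,b,ang],1))
E
```

```text
top tube_a 0.92 [354. 270. 410. 287.] 682 mean [ 0.4255 -0.0053] rect [427.2  -0.7  37.8 130.7   2.4]
top tube_a 0.66 [465. 270. 512. 293.] 598 mean [ 0.4255 -0.2653] rect [ 426.8 -260.4  118.    36.9   79.3]
top glass_jar 0.95 [130. 243. 162. 270.] 682 mean [0.4748 0.5906] rect [474.9 589.6  62.6  80.4   1.5]
top glass_jar 0.85 [258. 268. 284. 293.] 542 mean [0.4193 0.2745] rect [419.8 273.5  59.4  64.7   0.7]
top glass_jar 0.85 [217. 257. 248. 286.] 606 mean [0.4403 0.3804] rect [440.9 380.9  67.3  66.6  45.9]
top glass_jar 0.81 [137. 202. 168. 226.] 607 mean [0.5811 0.5804] rect [581.4 581.2  80.9  57.8  72.9]
top small_bottle 0.51 [406. 233. 423. 247.] 146 mean [ 0.5243 -0.0775] rect [523.7 -77.5  31.   33.4  26.7]
top rubber 0.52 [343. 226. 358. 239.] 178 mean [0.5416 0.0797] rect [541.4  79.7  47.9  24.7  75.2]
top tube_tray 0.79 [251. 178. 318. 244.] 4031 mean [0.5939 0.2458] rect [594.7 246.3 169.5 158.8  87.7]
top tube_tray 0.63 [465. 272. 510. 293.] 555 mean [ 0.4247 -0.2682] rect [ 425.5 -263.   115.9   35.6   80.2]
top bottle_stand 0.86 [439. 190. 513. 234.] 2923 mean [ 0
[... 1274 characters left out ...]
421] rect [597.9 247.4 192.1 162.7  87.8]
side bottle_stand 0.85 [360. 332. 438. 418.] 4219 mean [ 0.5959 -0.2488] rect [ 596.9 -242.2  188.   106.4   87.8]
side bottle_stand 0.38 [253. 202. 274. 241.] 728 mean [0.425  0.2998] rect [425.8 302.1 154.5  62.   81.3]
side bottle_stand 0.31 [303. 371. 330. 436.] 1039 mean [ 0.4264 -0.2798] rect [ 426.5 -269.7  130.9   37.6   82.2]
side eraser_dish 0.58 [358. 275. 416. 317.] 1511 mean [ 0.6514 -0.0427] rect [652.4 -40.4  94.8 118.2  10.9]
side clip_peg 0.52 [251. 204. 277. 241.] 765 mean [0.426  0.3071] rect [426.8 309.5 157.7  63.   82. ]
side clip_peg 0.44 [295. 333. 303. 359.] 142 mean [ 0.4282 -0.124 ] rect [ 428.2 -124.6   58.9   14.2   88.1]
```

```bash
cat > ov.py <<'E'
from h import *
def box(x,y,yaw,w,l,z):
    p=np.array([[-w,-l],[w,-l],[w,l],[-w,l]])/2
    c,s=np.cos(yaw),np.sin(yaw)
    p=p@np.array([[c,s],[-s,c]])+[x,y]
    return np.c_[p,np.full(4,z)]
def loc(x,y,yaw,a,b):
    c,s=np.cos(yaw),np.sin(yaw); return np.array([x+c*a-s*b,y+s*a+c*b])
def circ(x,y,r,z):
    t=np.linspace(0,2*np.pi,40); return np.c_[x+r*np.cos(t),y+r*np.sin(t),np.full(40,z)]
def draw(c,polys,crop,sc,fn):
    l,t,r,b=crop
    im=cv2.resize(c["image"][t:b,l:r,::-1],None,fx=sc,fy=sc,interpolation=cv2.INTER_CUBIC)
    for P,col in polys:
        q=(w2pix(c,P)+.5-[l,t])*sc
        cv2.polylines(im,[np.round(q).astype(int)],True,col,1,cv2.LINE_AA)
    cv2.imwrite(fn,im)
E
cat > poses.py <<'E'
import numpy as np
d=np.pi/180
TR=(.5945,.2462,-2.3*d); ST=(.5952,-.235,-2*d); DI=(.6515,-.0415,10.5*d)
TA=(.4272,-.0015,2.4*d); TB=(.4268,-.262,-10.2*d)
JA=(.4215,.2745); BO=(.5245,-.0785); RU=(.5415,.0785,-14.8*d)
E
cat > all.py <<'E'
from rig import robot
from ov import *; from poses import *
import sys
def polys():
    Rr=(0,0,255);G=(0,255,0);B=(255,0,0)
    p=[(box(*TR,.159,.168,.009),Rr),(box(*TR,.005,.158,.009),Rr),(box(*ST,.1,.176,.018),Rr)]
    p+=[(circ(*loc(*ST,0,-.04),.039,.018),Rr),(circ(*loc(*ST,0,.05),.023,.018),Rr),(box(*DI,.09,.11,.014),Rr)]
    p+=[(box(*TA,.039,.133,.015),B),(box(*TB,.038,.118,.014),B),(circ(*JA,.031,0),G),(circ(*JA,.031,.074),G),(circ(*BO,.0155,0),G),(circ(*BO,.0155,.04),G),(box(*RU,.025,.048,.014),B)]
    return p
if __name__=="__main__":
    t=sys.argv[1]
    c=robot.camera("top");draw(c,polys(),(240,160,520,300),2.8,f"pics/ovt{t}.png")
    draw(c,[],(240,160,520,300),2.8,f"pics/rawt{t}.png")
    c=robot.camera("side");draw(c,polys(),(240,190,450,445),2.35,f"pics/ovs{t}.png")
E
python3 all.py 0; python3 - <<'E'
from rig import robot
from h import *
o=robot.get_obs();print(np.round(R.from_quat(o["tool_rot"]).as_matrix(),3))
c=robot.camera("top");cv2.imwrite("pics/grip.png",cv2.resize(c["image"][330:480,0:200,::-1],None,fx=3,fy=3))
E
```

```text
[[-0.     0.325  0.946]
 [ 0.     0.946 -0.325]
 [-1.     0.    -0.   ]]
```

View pics/ovt0.png

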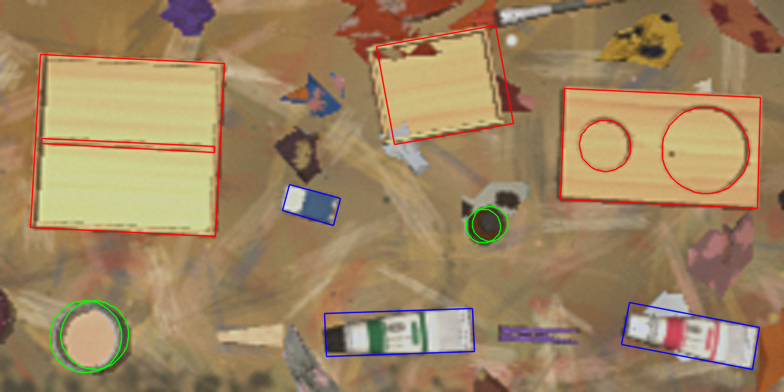

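View pics/ovs0.png

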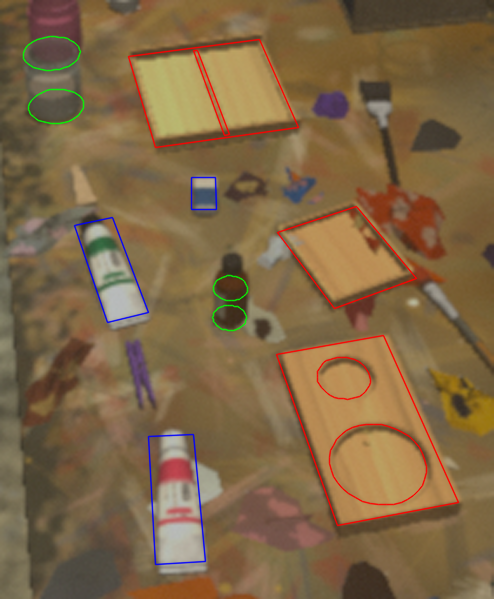

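View pics/grip.png

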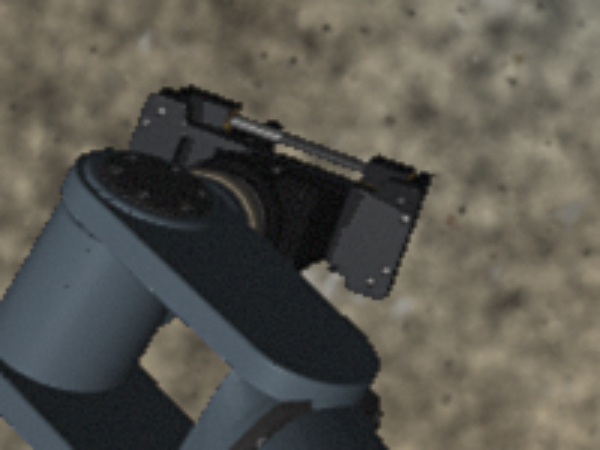

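View pics/rawt0.png

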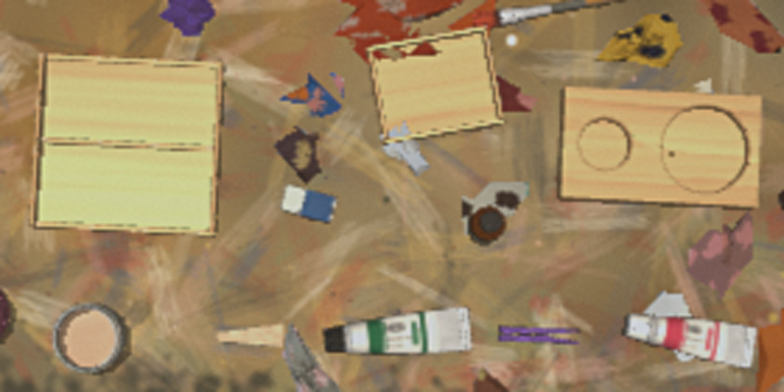

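```bash
python3 - <<'E'
from rig import robot
from ov import *
c=robot.camera("top");draw(c,[],(60,0,460,200),2,"pics/bt.png")
c=robot.camera("side");draw(c,[],(220,20,520,300),2.1,"pics/bs.png")
E
```

```text
(no output)
```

View pics/bt.png

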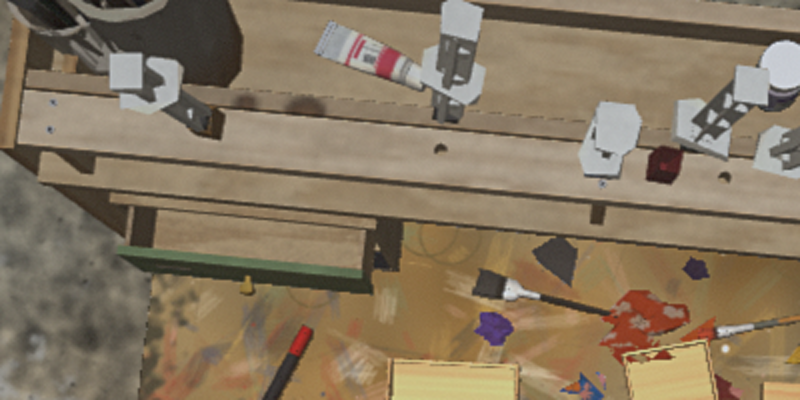

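View pics/bs.png

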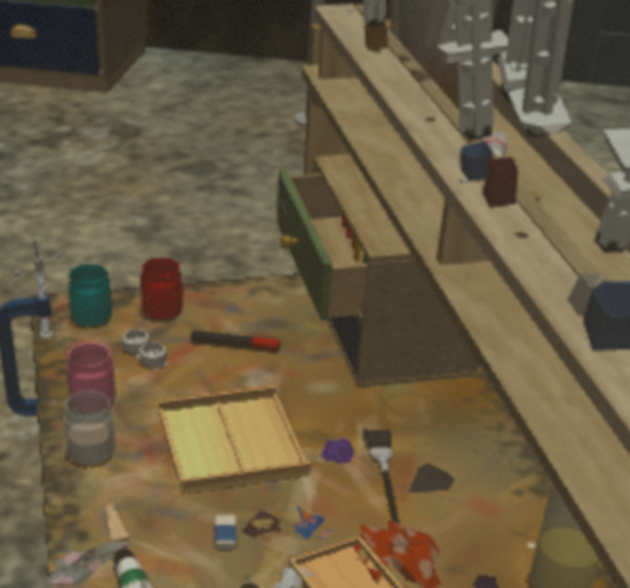

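```bash
python3 - <<'E'
from rig import robot
from h import *
t=robot.camera("top");s=robot.camera("side")
def ray(c,u,v):
    p=pix2w(c,u,v,np.float64(0)); d=p-c["xyz"]; return c["xyz"],d/np.linalg.norm(d)
def tri(a,b):
    p,d=ray(t,*a);q,e=ray(s,*b)
    x=np.linalg.lstsq(np.c_[d,-e],q-p,rcond=None)[0]
    A=p+d*x[0];B=q+e*x[1];return (A+B)/2,np.linalg.norm(A-B)
T=lambda u,v:(60+u/2,v/2); S=lambda u,v:(220+u/2.1,20+v/2.1)
print("cab foot",pix2w(s,*S(362,380),np.float64(0)))
print("drawer top R",tri(T(372,282),S(326,258)), tri(T(368,290),S(330,315)))
print("drawer top L",tri(T(118,248),S(280,172)))
# shelf front edge bottom: at several z, x of edge in top at T(600,235)
for z in(.1,.2,.3,.4): print(z,pix2w(t,*T(600,235),np.float64(z)),pix2w(t,*T(800,258),np.float64(z)), pix2w(s,*S(440,270),np.float64(z)),pix2w(s,*S(560,455),np.float64(z)))
E
```

```text
cab foot [0.80655843 0.33280878 0.        ]
drawer top R (array([0.7316664 , 0.31664733, 0.20598027]), np.float64(0.006852527930440996)) (array([0.74737661, 0.33595718, 0.11000019]), np.float64(0.012392067637508943))
drawer top L (array([0.7689312 , 0.60864651, 0.18453915]), np.float64(0.002152251480515741))
0.1 [0.81217002 0.06146779 0.1       ] [ 0.78587873 -0.17725187  0.1       ] [0.94640526 0.42350442 0.1       ] [0.90937739 0.00983791 0.1       ]
0.2 [0.78397493 0.06682455 0.2       ] [ 0.75974138 -0.15321124  0.2       ] [0.86294753 0.2632902  0.2       ] [ 0.8306527  -0.09749996  0.2       ]
0.3 [0.75577984 0.07218131 0.3       ] [ 0.73360403 -0.1291706   0.3       ] [0.77948979 0.10307598 0.3       ] [ 0.751928   -0.20483784  0.3       ]
0.4 [0.72758474 0.07753807 0.4       ] [ 0.70746668 -0.10512997  0.4       ] [ 0.69603206 -0.05713823  0.4       ] [ 0.6732033  -0.31217571  0.4       ]
```

```bash
cat > go.py <<'E'
import sys
from rig import robot
from h import *
o=robot.get_obs()
M=R.from_quat(o["tool_rot"]).as_matrix();p=np.array(o["position"])
y=np.degrees(np.arctan2(M[1,1],M[0,1]))
print("t %.2f"%o["time"],"pos",np.round(p*1000,1),"yaw %.2f"%y,"q6 %.2f q1 %.2f"%(o["q"][5],o["q"][0]),"grip %.1f"%(o["grip_width"]*1000),"F",np.round(o["ft_force"],1),"tilt",np.round(M[:2,0],3))
a=list(map(float,sys.argv[1:]))
while len(a)>=4:
    g=np.array(a[:3]);s=M.T@(g-p*1000);dy=-(a[3]-y)
    dy=(dy+180)%360-180
    print("shift",np.round(s,1),"turn %.1f"%dy,"rows %.1f"%max(np.linalg.norm(s)/41.7,abs(dy)/7.16))
    a=a[4:]
E
python3 go.py 427 -1.5 200 2.4
python3 - <<'E'
from rig import robot
from h import *
c=robot.camera("side");print(pix2w(c,488.,303.,np.float64(0)))
E
```

```text
t 1.45 pos [202.9 591.1 247.6] yaw 71.05 q6 -0.18 q1 1.06 grip 87.1 F [-0.2 -0.4 -0.1] tilt [-0. -0.]
shift [  47.6 -487.7  404.4] turn 68.6 rows 15.2
[ 8.75040865e-01 -1.01622007e-01  1.11022302e-16]
```

Candidates, by top-image pixel:
- **Tubes:** green band (382,279), pink band (487,281). The red-labelled tube on the shelf at (245,27) is not one of them.
- **Jars:** clear (272,281). The pink (230,272), red (150,215), turquoise (146,257) and the yellowish one under the shelf are not meant.
- **Bottle:** amber (415,238), the only one.
- **Eraser:** blue sleeve (350,232), the only one.

The crop confirms the clear jar and both tubes.

Emit:
{"name": "move_arm", "arguments": {
  "commands": [
    [-1, 48, -488, 404, 69],
    [-1, 48, -488, 404, 69],
    [-1, 48, -488, 404, 69],
    [-1, 48, -488, 404, 69],
    [-1, 48, -488, 404, 69],
    [-1, 48, -488, 404, 69],
    [-1, 48, -488, 404, 69],
    [-1, 48, -488, 404, 69]
  ],
  "newtons": 15
}}

```text
time: 2.17
position: [0.3206, 0.2785, 0.2226]
tool_rot: [0.438, 0.555, -0.438, 0.555]
ft_force: [0.1, 0.4, -0.6]
grip_width: 0.087
```

```bash
python3 go.py 427 -1.5 120 2.4
```

```text
t 2.17 pos [320.6 278.5 222.6] yaw 13.44 q6 0.22 q1 0.45 grip 87.0 F [ 0.1  0.4 -0.6] tilt [0.001 0.   ]
shift [102.6  38.2 297.1] turn 11.0 rows 7.6
```

Emit:
{"name": "move_arm", "arguments": {
  "commands": [
    [-1, 100, 38, 297, 11],
    [-1, 100, 38, 297, 11],
    [-1, 100, 38, 297, 11],
    [-1, 100, 38, 297, 11],
    [-1, 100, 38, 297, 11],
    [-1, 100, 38, 297, 11],
    [-1, 100, 38, 297, 11],
    [-1, 100, 38, 297, 11]
  ]
}}

```text
time: 2.83
position: [0.4301, -0.0031, 0.1215]
tool_rot: [0.489, 0.51, -0.488, 0.512]
ft_force: [1.6, 1.0, 0.1]
grip_width: 0.0871
```

```bash
python3 go.py 427 -1.5 33 2.4; python3 - <<'E'
from rig import robot
from ov import *; from all import polys
c=robot.camera("top");draw(c,polys()[6:8],(330,220,530,340),3.5,"pics/a1.png")
c=robot.camera("side");draw(c,polys()[6:8],(240,190,420,420),2.5,"pics/a2.png")
E
```

```text
t 2.83 pos [430.1  -3.1 121.5] yaw 2.59 q6 -0.31 q1 -0.27 grip 87.1 F [1.6 1.  0.1] tilt [ 0.002 -0.001]
shift [88.5 -3.3 -1.9] turn 0.2 rows 2.1
```

View pics/a1.png

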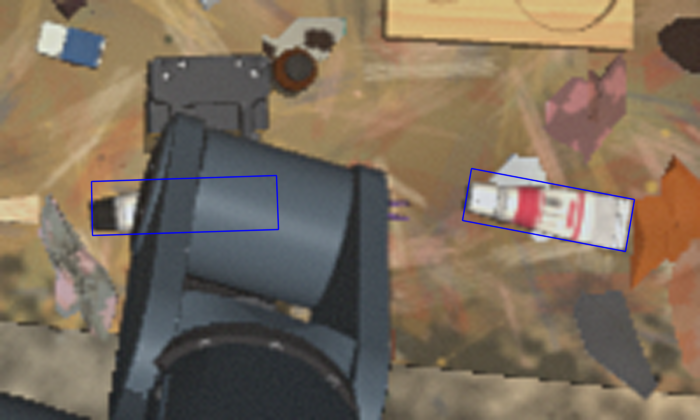

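View pics/a2.png

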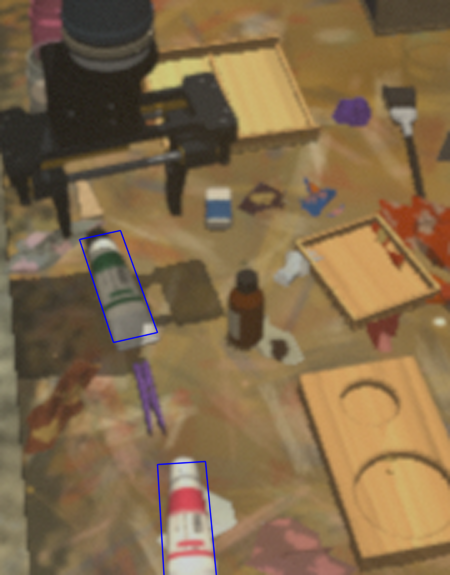

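Emit:
{"name": "move_arm", "arguments": {
  "commands": [
    [-1, 40, -3, -2, 0],
    [-1, 70, -3, -2, 0],
    [-1, 88, -3, -2, 0],
    [-1, 88, -3, -2, 0],
    [-1, 88, -3, -2, 0]
  ]
}}

```text
time: 3.35
position: [0.4239, 0.0034, 0.0342]
tool_rot: [0.487, 0.513, -0.488, 0.511]
ft_force: [0.4, 0.7, 0.4]
grip_width: 0.0874
```

```bash
python3 go.py 427 -1.5 33 2.4
```

```text
t 3.35 pos [423.9   3.4  34.2] yaw 2.81 q6 -0.31 q1 -0.26 grip 87.4 F [0.4 0.7 0.4] tilt [-0.002  0.001]
shift [1.2 2.8 5. ] turn 0.4 rows 0.1
```

Emit:
{"name": "move_arm", "arguments": {
  "commands": [
    [-1, 1, 3, 4, 0],
    [-1, 1, 3, 4, 0],
    [1, 1, 3, 4, 0],
    [1, 1, 3, 4, 0],
    [1, 1, 3, 4, 0],
    [1, 1, 3, 4, 0],
    [1, 1, 3, 4, 0],
    [1, 1, 3, 4, 0]
  ],
  "newtons": 15
}}

```text
time: 4.02
position: [0.4279, -0.0013, 0.0335]
tool_rot: [0.488, 0.512, -0.488, 0.512]
ft_force: [0.3, -0.4, -1.0]
grip_width: 0.0547
```

```bash
python3 go.py 633 244.7 100 -2.3
```

```text
t 4.02 pos [427.9  -1.3  33.5] yaw 2.75 q6 -0.31 q1 -0.27 grip 54.7 F [ 0.3 -0.4 -1. ] tilt [ 0. -0.]
shift [ -66.5  216.7 -235.9] turn 5.0 rows 7.8
```

Emit:
{"name": "move_arm", "arguments": {
  "commands": [
    [1, 0, 0, 0, 0],
    [1, 0, 0, 0, 0],
    [1, 0, 0, 0, 0],
    [1, 0, 0, 0, 0],
    [1, 0, 0, 0, 0],
    [1, -30, 0, 0, 0],
    [1, -70, 0, 0, 0],
    [1, -70, 0, 0, 0]
  ]
}}

```text
time: 4.68
position: [0.4304, -0.0018, 0.1075]
tool_rot: [0.489, 0.509, -0.486, 0.515]
ft_force: [0.8, -0.2, -0.8]
grip_width: 0.0328
```

```bash
python3 go.py 633 244.7 100 -2.3;python3 - <<'E'
from rig import robot
from ov import *; from all import polys
c=robot.camera("side");draw(c,[],(240,190,420,420),2.5,"pics/b2.png")
E
```

```text
t 4.68 pos [430.4  -1.8 107.5] yaw 2.77 q6 -0.31 q1 -0.27 grip 32.8 F [ 0.8 -0.2 -0.8] tilt [ 0.009 -0.002]
shift [   8.7  214.2 -236.5] turn 5.1 rows 7.7
```

View pics/b2.png

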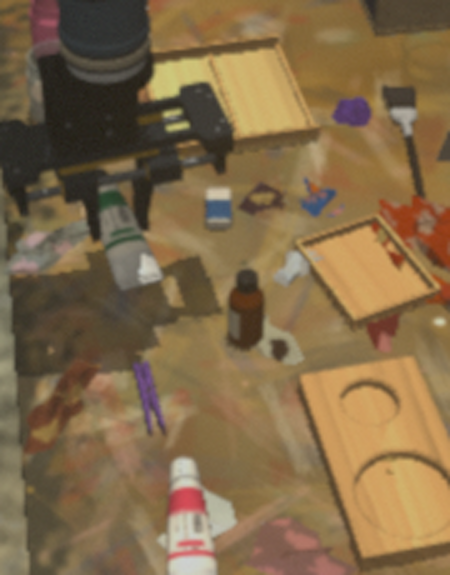

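Emit:
{"name": "move_arm", "arguments": {
  "commands": [
    [1, 8, 214, -236, 5],
    [1, 8, 214, -236, 5],
    [1, 8, 214, -236, 5],
    [1, 8, 214, -236, 5],
    [1, 8, 214, -236, 5],
    [1, 8, 214, -236, 5],
    [1, 8, 214, -236, 5],
    [1, 8, 214, -236, 5]
  ]
}}

```text
time: 5.4
position: [0.632, 0.248, 0.0935]
tool_rot: [0.51, 0.49, -0.509, 0.491]
ft_force: [0.9, 0.7, 0.1]
grip_width: 0.033
```

```bash
python3 go.py 633 244.7 38 -2.3;python3 - <<'E'
from rig import robot
from ov import *; from all import polys
c=robot.camera("top");draw(c,polys()[:2],(230,140,350,260),4,"pics/c1.png")
c=robot.camera("side");draw(c,polys()[:2],(270,120,420,280),3.5,"pics/c2.png")
E
```

```text
t 5.40 pos [632.  248.   93.5] yaw -2.16 q6 0.25 q1 0.21 grip 33.0 F [0.9 0.7 0.1] tilt [0.001 0.001]
shift [55.5  1.1  3.4] turn 0.1 rows 1.3
```

View pics/c1.png

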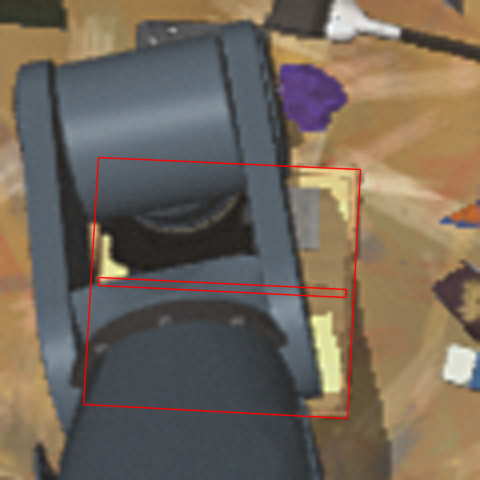

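View pics/c2.png

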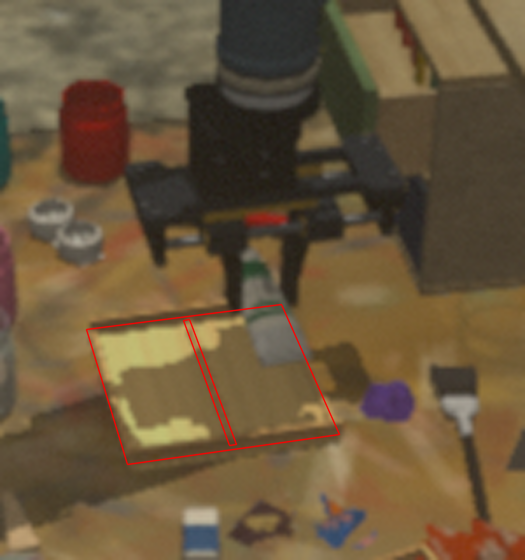

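```bash
python3 - <<'E'
from rig import robot
from ov import *
P=[(box(.632,.248,np.radians(-2.2),.039,.133,.0755),(255,0,0))]
c=robot.camera("top");draw(c,P,(230,140,350,260),4,"pics/d1.png")
c=robot.camera("side");draw(c,P,(300,160,380,260),6,"pics/d2.png")
E
```

```text
(no output)
```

View pics/d1.png

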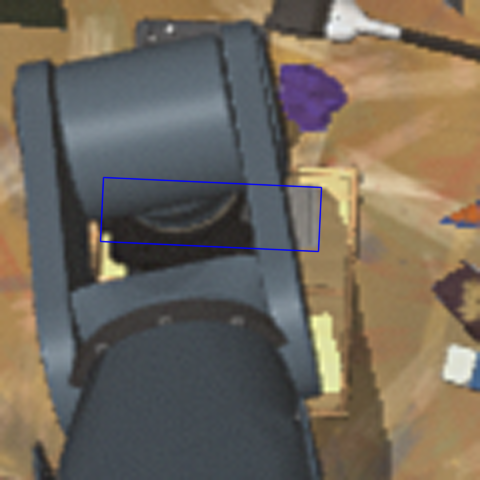

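View pics/d2.png

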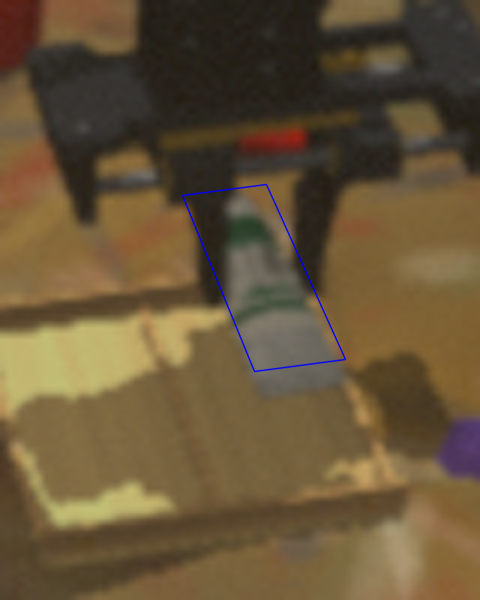

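Emit:
{"name": "move_arm", "arguments": {
  "commands": [
    [1, 20, 1, 3, 0],
    [1, 30, 1, 3, 0],
    [1, 38, 1, 3, 0],
    [1, 44, 1, 3, 0],
    [1, 48, 1, 3, 0],
    [1, 52, 1, 3, 0],
    [1, 54, 1, 3, 0],
    [1, 54, 1, 3, 0]
  ]
}}

```text
time: 6.27
position: [0.6311, 0.2416, 0.0412]
tool_rot: [-0.51, -0.49, 0.51, -0.49]
ft_force: [0.2, -0.1, -0.8]
grip_width: 0.0326
```

```bash
python3 go.py 633 244.7 38 -2.3;python3 - <<'E'
from rig import robot
from ov import *; from all import polys
P=[(box(.633,.245,np.radians(-2.2),.039,.133,.0190),(255,0,0))]
c=robot.camera("side");draw(c,P,(300,160,380,260),6,"pics/e2.png")
E
```

```text
t 6.27 pos [631.1 241.6  41.2] yaw -2.25 q6 0.24 q1 0.20 grip 32.6 F [ 0.2 -0.1 -0.8] tilt [-0. -0.]
shift [ 3.2  1.8 -3.2] turn 0.0 rows 0.1
```

View pics/e2.png

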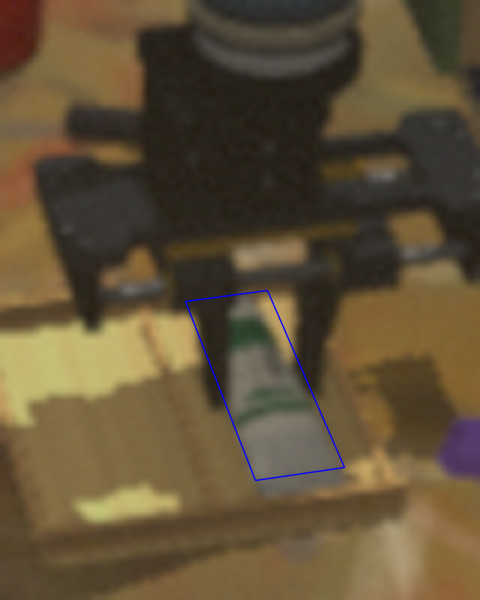

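Emit:
{"name": "move_arm", "arguments": {
  "commands": [
    [1, 0, 1, -5, 0],
    [1, 2, 1, -5, 0],
    [1, 3, 1, -5, 0],
    [1, 4, 1, -5, 0],
    [1, 4, 1, -5, 0],
    [1, 4, 1, -5, 0]
  ]
}}

```text
time: 6.82
position: [0.6325, 0.2467, 0.0375]
tool_rot: [0.51, 0.49, -0.51, 0.49]
ft_force: [-0.2, -0.5, -0.4]
grip_width: 0.0328
```

```bash
python3 go.py 633 244.7 38 -2.3
```

```text
t 6.82 pos [632.5 246.7  37.5] yaw -2.25 q6 0.25 q1 0.21 grip 32.8 F [-0.2 -0.5 -0.4] tilt [0. 0.]
shift [-0.5  0.6  2. ] turn 0.1 rows 0.1
```

Emit:
{"name": "move_arm", "arguments": {
  "commands": [
    [1, 1, 0, 0, 0],
    [1, 2, 0, 0, 0],
    [1, 2, 0, 0, 0],
    [-0.3, 2, 0, 0, 0],
    [-0.3, 2, 0, 0, 0],
    [-0.3, 2, 0, 0, 0],
    [-0.3, 2, 0, 0, 0],
    [-0.3, 2, 0, 0, 0]
  ]
}}

```text
time: 7.48
position: [0.6322, 0.2465, 0.035]
tool_rot: [-0.51, -0.49, 0.51, -0.49]
ft_force: [0.1, -0.4, 0.2]
grip_width: 0.0543
```

Emit:
{"name": "move_arm", "arguments": {
  "commands": [
    [-0.3, -20, 0, 0, 0],
    [-0.5, -50, 0, 0, 0],
    [-1, -90, 0, 0, 0],
    [-1, -90, 0, 0, 0],
    [-1, -90, 0, 0, 0]
  ]
}}

```text
time: 7.9
position: [0.6345, 0.2471, 0.1284]
tool_rot: [0.512, 0.489, -0.508, 0.491]
ft_force: [-0.7, 1.1, -0.4]
grip_width: 0.0755
```

```bash
python3 go.py 427 -262 120 -10.2;python3 - <<'E'
from rig import robot
from ov import *; from all import polys
P=[(box(.633,.245,np.radians(-2.2),.039,.133,.0190),(255,0,0))]
c=robot.camera("side");draw(c,P,(290,160,380,260),6,"pics/f2.png")
E
```

```text
t 7.90 pos [634.5 247.1 128.4] yaw -2.24 q6 0.25 q1 0.21 grip 75.5 F [-0.7  1.1 -0.4] tilt [0.007 0.001]
shift [   6.4 -187.4  516.8] turn 8.0 rows 13.2
```

View pics/f2.png

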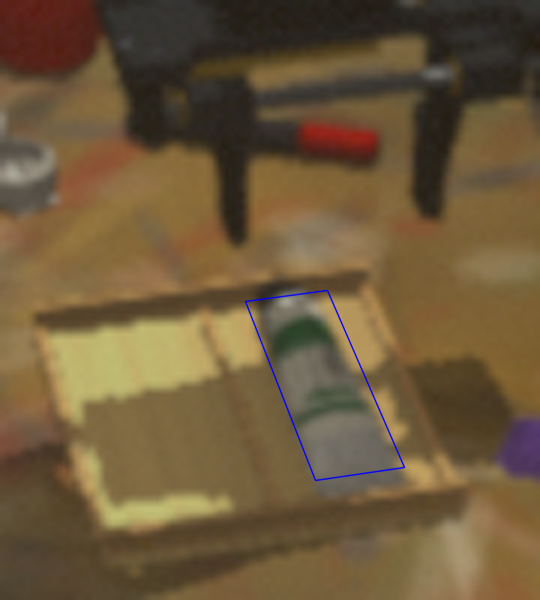

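Emit:
{"name": "move_arm", "arguments": {
  "commands": [
    [-1, -10, -187, 517, 8],
    [-1, -10, -187, 517, 8],
    [-1, -10, -187, 517, 8],
    [-1, -10, -187, 517, 8],
    [-1, -10, -187, 517, 8],
    [-1, -10, -187, 517, 8],
    [-1, -10, -187, 517, 8],
    [-1, -10, -187, 517, 8]
  ]
}}

```text
time: 8.62
position: [0.5044, -0.0632, 0.1299]
tool_rot: [-0.542, -0.455, 0.543, -0.452]
ft_force: [0.4, -0.1, 0.6]
grip_width: 0.0868
```

```bash
python3 go.py 427 -262 110 -10.2
```

```text
t 8.62 pos [504.4 -63.2 129.9] yaw -10.22 q6 -0.17 q1 -0.34 grip 86.8 F [ 0.4 -0.1  0.6] tilt [-0.004  0.001]
shift [ 19.9 -40.8 209.4] turn -0.0 rows 5.1
```

Emit:
{"name": "move_arm", "arguments": {
  "commands": [
    [-1, 10, -41, 208, 0],
    [-1, 10, -41, 208, 0],
    [-1, 10, -41, 208, 0],
    [-1, 10, -41, 208, 0],
    [-1, 10, -41, 208, 0],
    [-1, 60, -41, 208, 0],
    [-1, 60, -41, 208, 0],
    [-1, 60, -41, 208, 0]
  ]
}}

```text
time: 9.28
position: [0.4263, -0.2576, 0.0678]
tool_rot: [-0.543, -0.457, 0.543, -0.449]
ft_force: [-1.2, -0.0, -0.8]
grip_width: 0.0871
```

```bash
python3 go.py 427 -262 33 -10.2;python3 - <<'E'
from rig import robot
from ov import *; from all import polys
c=robot.camera("top");draw(c,polys()[7:8],(430,220,550,340),4,"pics/g1.png")
c=robot.camera("side");draw(c,polys()[7:8],(270,320,370,450),4.5,"pics/g2.png")
E
```

```text
t 9.28 pos [ 426.3 -257.6   67.8] yaw -10.37 q6 -0.59 q1 -0.77 grip 87.1 F [-1.2 -0.  -0.8] tilt [-0.008  0.008]
shift [34.7  1.8  4.4] turn -0.2 rows 0.8
```

View pics/g2.png

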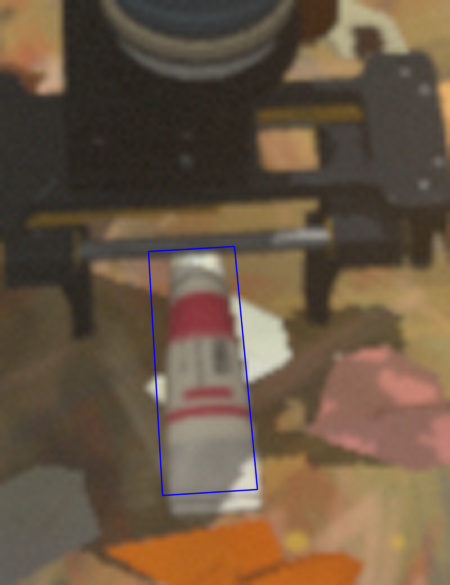

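Emit:
{"name": "move_arm", "arguments": {
  "commands": [
    [-1, 15, 3, 8, 0],
    [-1, 28, 3, 8, 0],
    [-1, 35, 3, 8, 0],
    [-1, 35, 3, 8, 0],
    [-1, 35, 3, 8, 0],
    [1, 35, 3, 8, 0],
    [1, 35, 3, 8, 0],
    [1, 35, 3, 8, 0]
  ]
}}

```text
time: 10.05
position: [0.4314, -0.268, 0.0372]
tool_rot: [0.543, 0.453, -0.543, 0.454]
ft_force: [0.2, 0.5, -0.0]
grip_width: 0.0739
```

Emit:
{"name": "move_arm", "arguments": {
  "commands": [
    [1, 0, 0, 0, 0],
    [1, 0, 0, 0, 0],
    [1, 0, 0, 0, 0],
    [1, 0, 0, 0, 0],
    [1, 0, 0, 0, 0],
    [1, 0, 0, 0, 0],
    [1, 0, 0, 0, 0],
    [1, 0, 0, 0, 0]
  ]
}}

```text
time: 10.72
position: [0.4308, -0.2678, 0.0363]
tool_rot: [-0.543, -0.454, 0.543, -0.453]
ft_force: [-0.4, 0.0, 0.1]
grip_width: 0.0307
```

```bash
python3 go.py 556 247.7 110 -2.3
```

```text
t 10.72 pos [ 430.8 -267.8   36.3] yaw -10.26 q6 -0.60 q1 -0.78 grip 30.7 F [-0.4  0.   0.1] tilt [-0.  0.]
shift [ -73.5   31.4 -529.6] turn -8.0 rows 12.8
```

Emit:
{"name": "move_arm", "arguments": {
  "commands": [
    [0, 0, -1, -1, 0],
    [0, 0, -1, -1, 0],
    [0, 2, -1, -1, 0],
    [0, 4, -1, -1, 0],
    [0, 4, -1, -1, 0],
    [1, 4, -1, -1, 0],
    [1, 4, -1, -1, 0],
    [1, 4, -1, -1, 0]
  ]
}}

```text
time: 11.38
position: [0.4303, -0.2668, 0.0324]
tool_rot: [0.543, 0.453, -0.543, 0.453]
ft_force: [-0.4, -0.5, -0.3]
grip_width: 0.0316
```

Emit:
{"name": "move_arm", "arguments": {
  "commands": [
    [1, 0, 0, 0, 0],
    [1, 0, 0, 0, 0],
    [1, 0, 0, 0, 0],
    [1, 0, 0, 0, 0],
    [1, -20, 0, 0, 0],
    [1, -60, 0, 0, 0],
    [1, -80, 0, 0, 0],
    [1, -80, 0, 0, 0]
  ]
}}

```text
time: 12.05
position: [0.432, -0.2684, 0.1161]
tool_rot: [0.543, 0.451, -0.542, 0.456]
ft_force: [-0.2, -0.3, -1.6]
grip_width: 0.0313
```

```bash
python3 go.py 556 247.7 110 -2.3
```

```text
t 12.05 pos [ 432.  -268.4  116.1] yaw -10.23 q6 -0.60 q1 -0.78 grip 31.3 F [-0.2 -0.3 -1.6] tilt [ 0.006 -0.006]
shift [   3.9   30.3 -529.9] turn -7.9 rows 12.7
```

Emit:
{"name": "move_arm", "arguments": {
  "commands": [
    [1, 4, 30, -525, -8],
    [1, 4, 30, -525, -8],
    [1, 4, 30, -525, -8],
    [1, 4, 30, -525, -8],
    [1, 4, 30, -525, -8],
    [1, 4, 30, -525, -8],
    [1, 4, 30, -525, -8],
    [1, 4, 30, -525, -8]
  ]
}}

```text
time: 12.72
position: [0.5073, 0.0594, 0.1088]
tool_rot: [-0.509, -0.491, 0.51, -0.489]
ft_force: [0.6, -0.8, -1.3]
grip_width: 0.0321
```

```bash
python3 go.py 556 243 80 -2.3
```

```text
t 12.72 pos [507.3  59.4 108.8] yaw -2.25 q6 -0.06 q1 -0.10 grip 32.1 F [ 0.6 -0.8 -1.3] tilt [-0.002  0.   ]
shift [  28.7   41.6 -185.4] turn 0.1 rows 4.6
```

Emit:
{"name": "move_arm", "arguments": {
  "commands": [
    [1, 20, 41, -185, 0],
    [1, 20, 41, -185, 0],
    [1, 20, 41, -185, 0],
    [1, 20, 41, -185, 0],
    [1, 20, 41, -185, 0],
    [1, 30, 41, -185, 0],
    [1, 30, 41, -185, 0],
    [1, 30, 41, -185, 0]
  ]
}}

```text
time: 13.38
position: [0.5543, 0.2396, 0.0781]
tool_rot: [-0.508, -0.491, 0.511, -0.489]
ft_force: [-0.5, -0.5, -1.3]
grip_width: 0.032
```

```bash
python3 go.py 556 243 38 -2.3;python3 - <<'E'
from rig import robot
from ov import *; from all import polys
P=[(box(.556,.248,np.radians(-2.2),.039,.118,.0640),(255,0,0))]
c=robot.camera("top");draw(c,P,(230,140,350,260),4,"pics/i1.png")
c=robot.camera("side");draw(c,P,(280,160,380,260),6,"pics/i2.png")
E
```

```text
t 13.38 pos [554.3 239.6  78.1] yaw -2.23 q6 0.26 q1 0.22 grip 32.0 F [-0.5 -0.5 -1.3] tilt [-0.005 -0.002]
shift [40.   1.8 -3.5] turn 0.1 rows 1.0
```

View pics/i2.png

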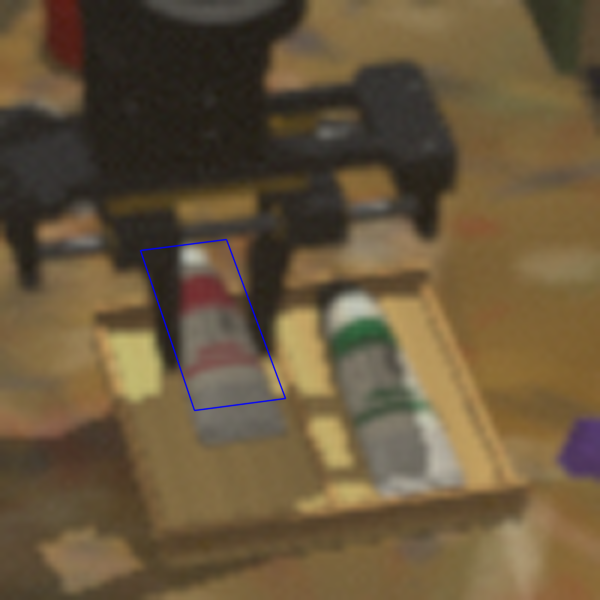

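View pics/i1.png

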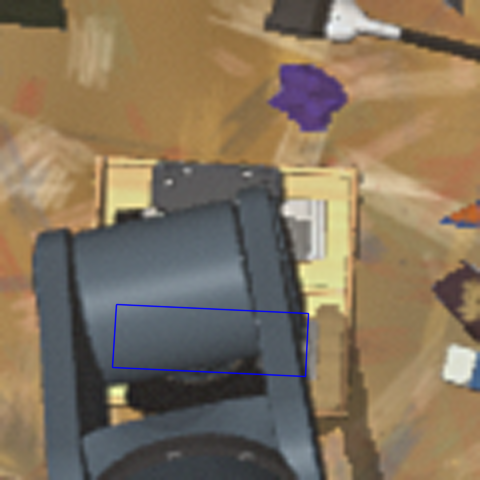

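Emit:
{"name": "move_arm", "arguments": {
  "commands": [
    [1, 15, 2, -5, 0],
    [1, 25, 2, -5, 0],
    [1, 32, 2, -5, 0],
    [1, 36, 2, -5, 0],
    [1, 38, 2, -5, 0],
    [1, 40, 2, -5, 0],
    [1, 41, 2, -5, 0],
    [1, 41, 2, -5, 0]
  ]
}}

```text
time: 14.15
position: [0.5586, 0.2454, 0.039]
tool_rot: [0.51, 0.49, -0.51, 0.49]
ft_force: [0.4, 0.2, -1.0]
grip_width: 0.0318
```

```bash
python3 go.py 556 243 36 -2.3
```

```text
t 14.15 pos [558.6 245.4  39. ] yaw -2.26 q6 0.27 q1 0.23 grip 31.8 F [ 0.4  0.2 -1. ] tilt [0. 0.]
shift [ 3.  -2.5  2.5] turn 0.0 rows 0.1
```

Emit:
{"name": "move_arm", "arguments": {
  "commands": [
    [1, 1, -2, 1, 0],
    [1, 3, -2, 1, 0],
    [1, 3, -2, 1, 0],
    [-0.2, 3, -2, 1, 0],
    [-0.2, 3, -2, 1, 0],
    [-0.2, 3, -2, 1, 0],
    [-0.2, 3, -2, 1, 0],
    [-0.2, 3, -2, 1, 0]
  ]
}}

```text
time: 14.82
position: [0.5565, 0.2446, 0.0358]
tool_rot: [0.51, 0.49, -0.51, 0.49]
ft_force: [-0.2, 0.4, -0.8]
grip_width: 0.0507
```

Emit:
{"name": "move_arm", "arguments": {
  "commands": [
    [-0.2, -20, 0, 0, 0],
    [-0.2, -50, 0, 0, 0],
    [-0.5, -90, 0, 0, 0],
    [-1, -110, 0, 0, 0],
    [-1, -110, 0, 0, 0],
    [-1, -110, 0, 0, 0]
  ]
}}

```text
time: 15.32
position: [0.5573, 0.2448, 0.1473]
tool_rot: [0.511, 0.49, -0.509, 0.491]
ft_force: [0.1, -0.8, -0.6]
grip_width: 0.0712
```

```bash
python3 go.py 421.5 274.5 150 -2.3;python3 - <<'E'
from rig import robot
from ov import *; from all import polys
P=[(circ(*JA,.031,.0),(0,255,0)),(circ(*JA,.031,.074),(0,255,0))]
for P,J in((polys()[:2]+P,""),):
  c=robot.camera("top");draw(c,P,(230,170,350,310),4,"pics/j1.png")
  c=robot.camera("side");draw(c,P,(240,160,380,260),5,"pics/j2.png")
E
```

```text
t 15.32 pos [557.3 244.8 147.3] yaw -2.24 q6 0.27 q1 0.23 grip 71.2 F [ 0.1 -0.8 -0.6] tilt [0.003 0.001]
shift [  -3.1 -136.8  -24.4] turn 0.1 rows 3.3Traceback (most recent call last):
  File "<stdin>", line 3, in <module>
NameError: name 'JA' is not defined
```

```bash
python3 - <<'E'
from rig import robot
from ov import *; from all import polys
P=polys()[:2]+polys()[8:10]
c=robot.camera("top");draw(c,P,(230,170,350,310),4,"pics/j1.png")
c=robot.camera("side");draw(c,P,(240,160,380,260),5,"pics/j2.png")
E
```

```text
(no output)
```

View pics/j2.png

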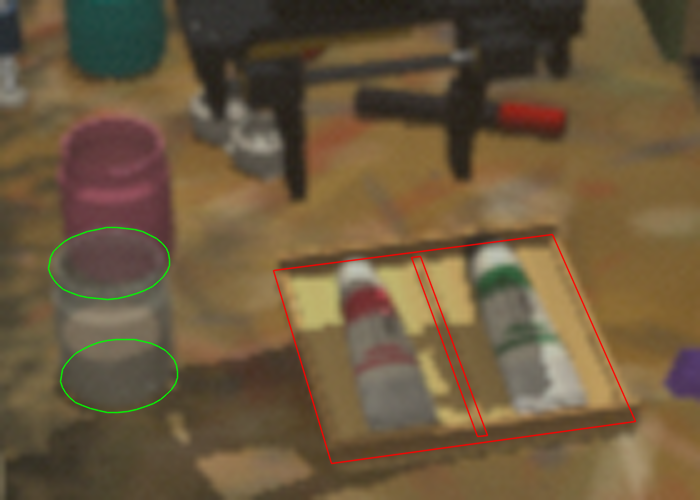

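View pics/j1.png

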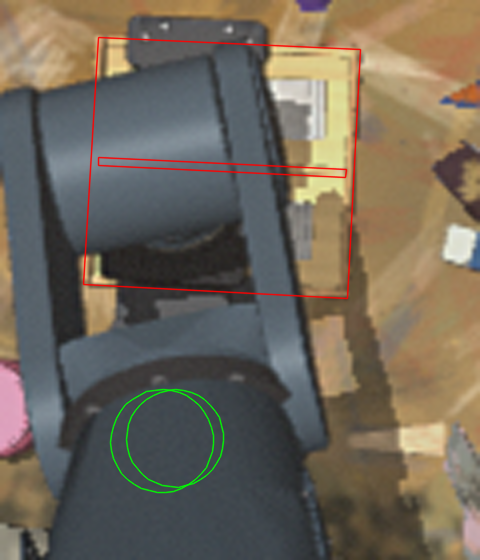

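Emit:
{"name": "move_arm", "arguments": {
  "commands": [
    [-1, 0, -136, -30, 0],
    [-1, 0, -136, -30, 0],
    [-1, 0, -136, -30, 0],
    [-1, 0, -136, -30, 0],
    [-1, 0, -136, -30, 0],
    [-1, 0, -136, -30, 0]
  ]
}}

```text
time: 15.92
position: [0.421, 0.28, 0.1449]
tool_rot: [-0.509, -0.491, 0.51, -0.49]
ft_force: [0.5, -1.3, -0.2]
grip_width: 0.0869
```

```bash
python3 go.py 421.5 274.5 42 -2.3;python3 - <<'E'
from rig import robot
from ov import *; from all import polys
P=polys()[8:10]
c=robot.camera("side");draw(c,P,(220,140,340,260),5,"pics/k2.png")
E
```

```text
t 15.92 pos [421.  280.  144.9] yaw -2.16 q6 0.40 q1 0.37 grip 86.9 F [ 0.5 -1.3 -0.2] tilt [-0.001 -0.001]
shift [102.9   0.8   5.4] turn 0.1 rows 2.5
```

View pics/k2.png

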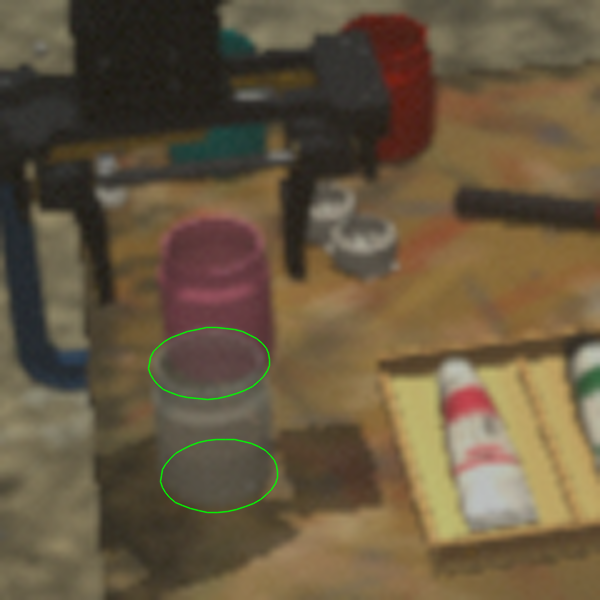

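Emit:
{"name": "move_arm", "arguments": {
  "commands": [
    [-1, 25, 1, 5, 0],
    [-1, 50, 1, 5, 0],
    [-1, 75, 1, 5, 0],
    [-1, 92, 1, 5, 0],
    [-1, 103, 1, 5, 0],
    [-1, 103, 1, 5, 0],
    [-1, 103, 1, 5, 0]
  ]
}}

```text
time: 16.55
position: [0.4236, 0.2746, 0.0423]
tool_rot: [-0.51, -0.49, 0.51, -0.49]
ft_force: [1.1, -0.2, 0.6]
grip_width: 0.0869
```

```bash
python3 go.py 421.5 274.5 42 -2.3
```

```text
t 16.55 pos [423.6 274.6  42.3] yaw -2.31 q6 0.39 q1 0.35 grip 86.9 F [ 1.1 -0.2  0.6] tilt [-0. -0.]
shift [ 0.3 -2.1  0.2] turn -0.0 rows 0.1
```

Emit:
{"name": "move_arm", "arguments": {
  "commands": [
    [0.6, 0, -1, 0, 0],
    [0.6, 0, -1, 0, 0],
    [0.6, 0, -1, 0, 0],
    [1, 0, -1, 0, 0],
    [1, 0, -1, 0, 0],
    [1, 0, -1, 0, 0],
    [1, 0, -1, 0, 0],
    [1, 0, -1, 0, 0]
  ],
  "newtons": 12
}}

```text
time: 17.22
position: [0.4215, 0.275, 0.0435]
tool_rot: [0.51, 0.49, -0.51, 0.49]
ft_force: [-0.3, 0.1, 6.5]
grip_width: 0.0615
```

Emit:
{"name": "move_arm", "arguments": {
  "commands": [
    [1, 0, 0, 0, 0],
    [1, 0, 0, 0, 0],
    [1, 0, 0, 0, 0],
    [1, -10, 0, 0, 0],
    [1, -25, 0, 0, 0],
    [1, -25, 0, 0, 0]
  ]
}}

```text
time: 17.72
position: [0.4228, 0.2754, 0.0699]
tool_rot: [0.511, 0.49, -0.508, 0.491]
ft_force: [0.6, 0.8, -0.9]
grip_width: 0.0614
```

```bash
python3 go.py 594 -275 110 -2.3;python3 - <<'E'
from rig import robot
from ov import *; from all import polys
P=polys()[8:10]
c=robot.camera("side");draw(c,P,(220,140,340,260),5,"pics/l2.png")
E
```

```text
t 17.72 pos [422.8 275.4  69.9] yaw -2.24 q6 0.39 q1 0.36 grip 61.4 F [ 0.6  0.8 -0.9] tilt [0.004 0.001]
shift [-40.2 192.7 543.3] turn 0.1 rows 13.9
```

View pics/l2.png

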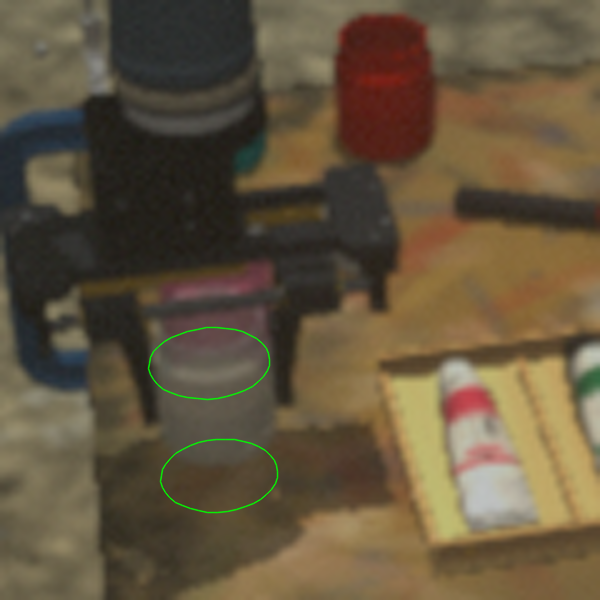

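Emit:
{"name": "move_arm", "arguments": {
  "commands": [
    [1, -75, 60, 150, 0],
    [1, -80, 193, 544, 0],
    [1, -80, 193, 544, 0],
    [1, -80, 193, 544, 0],
    [1, -80, 193, 544, 0],
    [1, -80, 193, 544, 0],
    [1, -80, 193, 544, 0],
    [1, -80, 193, 544, 0]
  ]
}}

```text
time: 18.43
position: [0.5194, -0.0397, 0.1187]
tool_rot: [-0.51, -0.49, 0.51, -0.49]
ft_force: [0.7, -0.1, -0.9]
grip_width: 0.0609
```

```bash
python3 go.py 594 -275 150 -2.3
```

```text
t 18.43 pos [519.4 -39.7 118.7] yaw -2.27 q6 -0.25 q1 -0.29 grip 60.9 F [ 0.7 -0.1 -0.9] tilt [-0.001  0.   ]
shift [-31.5  83.9 232.2] turn 0.0 rows 6.0
```

Emit:
{"name": "move_arm", "arguments": {
  "commands": [
    [1, -32, 0, -6, 0],
    [1, -32, 0, -6, 0],
    [1, -32, 84, 232, 0],
    [1, -32, 84, 232, 0],
    [1, -32, 84, 232, 0],
    [1, -32, 84, 232, 0],
    [1, -32, 84, 232, 0],
    [1, -32, 84, 232, 0]
  ]
}}

```text
time: 19.1
position: [0.5933, -0.2714, 0.1496]
tool_rot: [-0.509, -0.491, 0.51, -0.489]
ft_force: [0.8, 0.0, -0.8]
grip_width: 0.0612
```

```bash
python3 go.py 594 -275 150 -2.3;python3 - <<'E'
from rig import robot
from ov import *; from all import polys
P=polys()[2:5]+polys()[10:12]
c=robot.camera("top");draw(c,P,(390,160,540,300),4,"pics/m1.png")
c=robot.camera("side");draw(c,P,(310,220,460,430),2.8,"pics/m2.png")
E
```

```text
t 19.10 pos [ 593.3 -271.4  149.6] yaw -2.21 q6 -0.56 q1 -0.60 grip 61.2 F [ 0.8  0.  -0.8] tilt [-0.002  0.001]
shift [-0.4  0.8  3.6] turn 0.1 rows 0.1
```

View pics/m2.png

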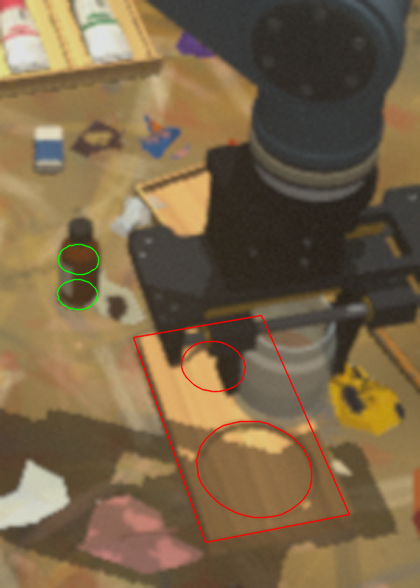

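View pics/m1.png

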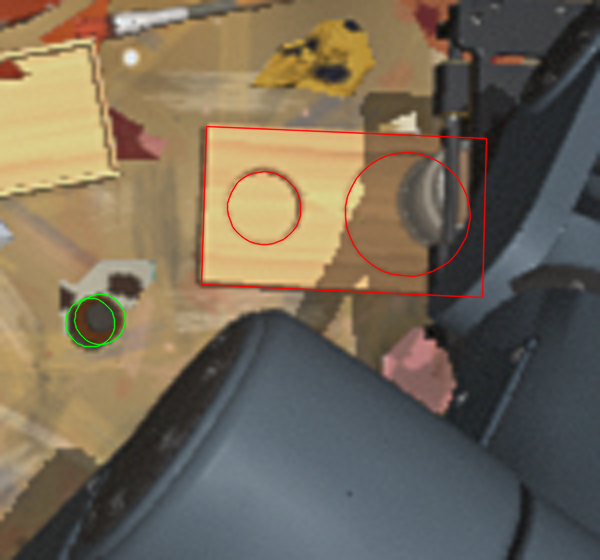

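Emit:
{"name": "move_arm", "arguments": {
  "commands": [
    [1, 30, 1, 4, 0],
    [1, 60, 1, 4, 0],
    [1, 75, 1, 4, 0],
    [1, 84, 1, 4, 0],
    [1, 90, 1, 4, 0],
    [1, 90, 1, 4, 0],
    [1, 90, 1, 4, 0]
  ]
}}

```text
time: 19.78
position: [0.5949, -0.2743, 0.0614]
tool_rot: [0.51, 0.49, -0.51, 0.491]
ft_force: [0.5, 0.8, -0.7]
grip_width: 0.0614
```

```bash
python3 go.py 594 -275.5 51 -2.3;python3 - <<'E'
from rig import robot
from ov import *; from all import polys
P=polys()[2:5]+[(circ(.594,-.275,.031,.017),(0,255,0)),(circ(.594,-.275,.031,.091),(0,255,0))]
c=robot.camera("top");draw(c,P,(430,160,540,270),4,"pics/n1.png")
c=robot.camera("side");draw(c,P,(340,310,460,430),5,"pics/n2.png")
E
```

```text
t 19.78 pos [ 594.9 -274.3   61.4] yaw -2.22 q6 -0.56 q1 -0.60 grip 61.4 F [ 0.5  0.8 -0.7] tilt [ 0.001 -0.   ]
shift [10.4 -0.9  1.3] turn 0.1 rows 0.3
```

View pics/n2.png

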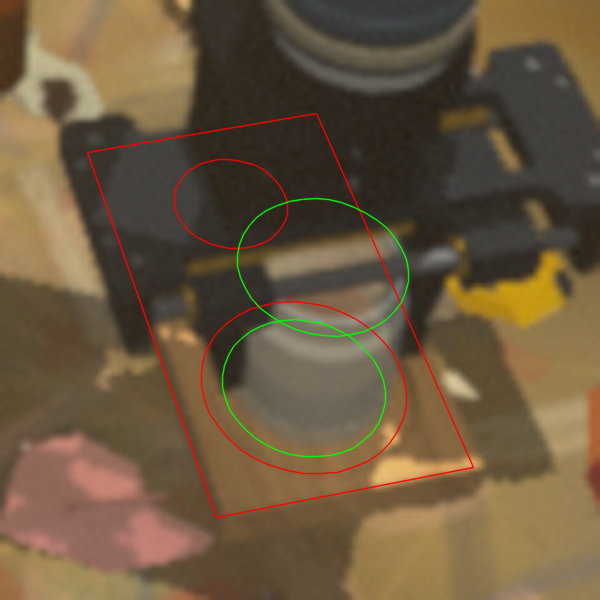

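View pics/n1.png

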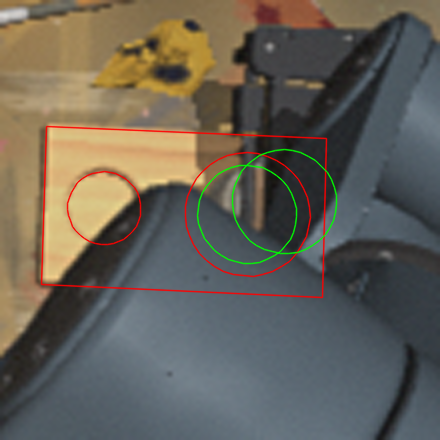

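```bash
python3 - <<'E'
from rig import robot
from ov import *; from all import polys
c=robot.camera("side");draw(c,[],(360,340,440,420),7,"pics/o2.png")
draw(c,[(circ(.594,-.275,.031,.018),(0,255,0))],(360,340,440,420),7,"pics/o3.png")
c=robot.camera("top");draw(c,[(circ(.594,-.275,.031,.018),(0,255,0))],(460,170,540,250),7,"pics/o1.png")
E
```

```text
(no output)
```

View pics/o2.png

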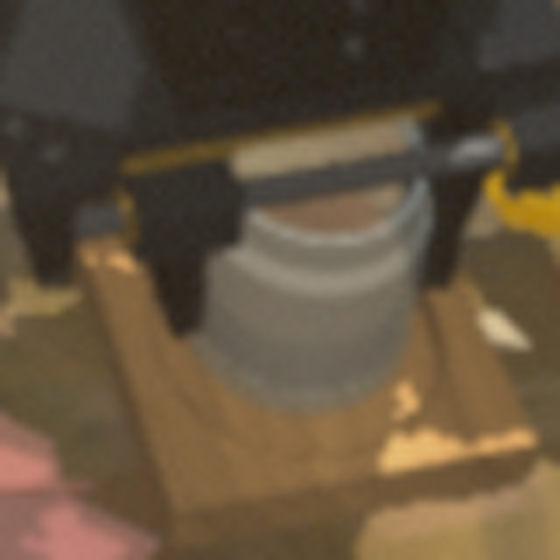

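View pics/o3.png

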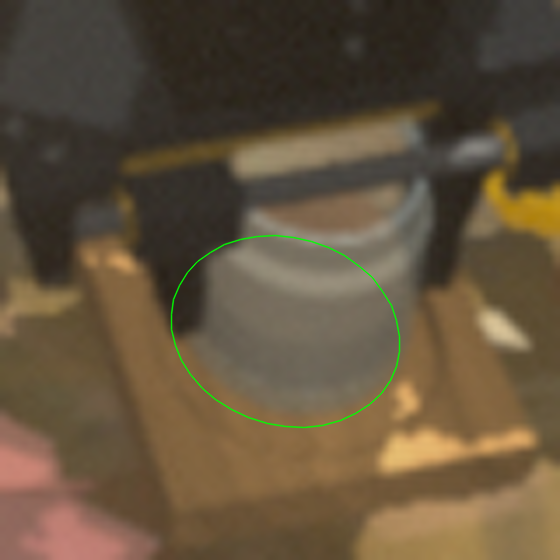

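View pics/o1.png

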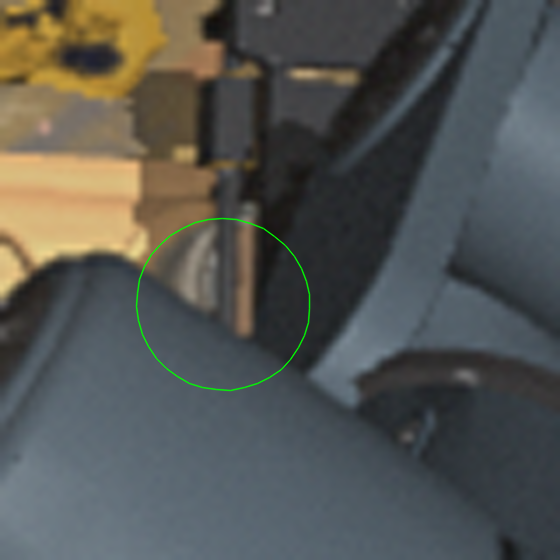

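Emit:
{"name": "move_arm", "arguments": {
  "commands": [
    [1, 0, -3, 2, 0],
    [1, 2, -3, 2, 0],
    [1, 4, -3, 2, 0],
    [1, 6, -3, 2, 0],
    [1, 7, -3, 2, 0],
    [1, 7, -3, 2, 0],
    [1, 7, -3, 2, 0]
  ]
}}

```text
time: 20.57
position: [0.5913, -0.2763, 0.0537]
tool_rot: [-0.51, -0.49, 0.51, -0.49]
ft_force: [-0.4, 0.2, -2.1]
grip_width: 0.0612
```

```bash
python3 go.py 594 -275.5 51 -2.3
```

```text
t 20.57 pos [ 591.3 -276.3   53.7] yaw -2.25 q6 -0.57 q1 -0.61 grip 61.2 F [-0.4  0.2 -2.1] tilt [-0.  0.]
shift [ 2.7  2.6 -0.9] turn 0.1 rows 0.1
```

Emit:
{"name": "move_arm", "arguments": {
  "commands": [
    [1, 1, 1, 0, 0],
    [1, 2, 1, 0, 0],
    [1, 2, 1, 0, 0],
    [1, 2, 1, 0, 0]
  ]
}}

```text
time: 20.9
position: [0.5924, -0.2763, 0.0519]
tool_rot: [-0.51, -0.49, 0.51, -0.49]
ft_force: [0.1, 0.9, -1.2]
grip_width: 0.0613
```

```bash
python3 go.py 594 -275.5 51 -2.3
```

```text
t 20.90 pos [ 592.4 -276.3   51.9] yaw -2.25 q6 -0.57 q1 -0.61 grip 61.3 F [ 0.1  0.9 -1.2] tilt [-0.  0.]
shift [ 0.9  1.6 -0.9] turn 0.1 rows 0.0
```

Emit:
{"name": "move_arm", "arguments": {
  "commands": [
    [1, 1, 0, 0, 0],
    [1, 1, 0, 0, 0],
    [1, 1, 0, 0, 0]
  ]
}}

```text
time: 21.15
position: [0.5925, -0.2765, 0.0516]
tool_rot: [0.51, 0.49, -0.51, 0.49]
ft_force: [-1.4, 1.0, 3.7]
grip_width: 0.0611
```

Emit:
{"name": "move_arm", "arguments": {
  "commands": [
    [1, 1, 0, 0, 0],
    [1, 1, 0, 0, 0],
    [1, 1, 0, 0, 0]
  ]
}}

```text
time: 21.4
position: [0.5925, -0.2765, 0.0516]
tool_rot: [-0.51, -0.49, 0.51, -0.49]
ft_force: [-2.5, 1.8, 9.0]
grip_width: 0.0611
```

Emit:
{"name": "move_arm", "arguments": {
  "commands": [
    [1, -1, 0, 0, 0],
    [1, -1, 0, 0, 0],
    [-0.7, -1, 0, 0, 0],
    [-0.7, -1, 0, 0, 0],
    [-1, -1, 0, 0, 0],
    [-1, -1, 0, 0, 0],
    [-1, -1, 0, 0, 0],
    [-1, -1, 0, 0, 0]
  ]
}}

```text
time: 22.07
position: [0.5923, -0.2764, 0.0507]
tool_rot: [-0.51, -0.49, 0.51, -0.49]
ft_force: [-0.1, 0.8, 0.9]
grip_width: 0.0855
```

Emit:
{"name": "move_arm", "arguments": {
  "commands": [
    [-1, -1, 0, 0, 0],
    [-1, -20, 0, 0, 0],
    [-1, -45, 0, 0, 0],
    [-1, -80, 0, 0, 0],
    [-1, -100, 0, 0, 0],
    [-1, -100, 0, 0, 0]
  ]
}}

```text
time: 22.57
position: [0.5954, -0.2783, 0.1566]
tool_rot: [0.51, 0.486, -0.509, 0.494]
ft_force: [0.3, 0.3, 0.4]
grip_width: 0.0869
```

```bash
python3 go.py 524.5 -78.5 150 -2.3;python3 - <<'E'
from rig import robot
from ov import *; from all import polys
c=robot.camera("side");draw(c,polys()[2:5],(340,310,460,430),5,"pics/q2.png")
E
```

```text
t 22.57 pos [ 595.4 -278.3  156.6] yaw -2.24 q6 -0.57 q1 -0.61 grip 86.9 F [0.3 0.3 0.4] tilt [ 0.009 -0.006]
shift [   4.7  -78.7 -196.9] turn 0.1 rows 5.1
```

View pics/q2.png

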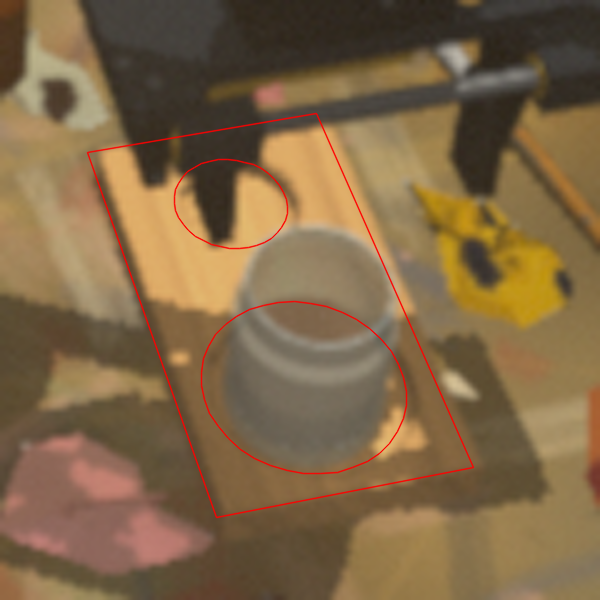

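Jar is seated in the large seat. Next the bottle.

Emit:
{"name": "move_arm", "arguments": {
  "commands": [
    [-1, 5, -79, -197, 0],
    [-1, 5, -79, -197, 0],
    [-1, 5, -79, -197, 0],
    [-1, 5, -79, -197, 0],
    [-1, 5, -79, -197, 0],
    [-1, 5, -79, -197, 0],
    [-1, 5, -79, -197, 0],
    [-1, 5, -79, -197, 0]
  ]
}}

```text
time: 23.28
position: [0.5215, -0.0765, 0.1454]
tool_rot: [-0.509, -0.49, 0.51, -0.49]
ft_force: [0.5, -0.6, -0.3]
grip_width: 0.0873
```

```bash
python3 go.py 524.5 -78.5 39 -2.3;python3 - <<'E'
from rig import robot
from ov import *; from all import polys
c=robot.camera("side");draw(c,polys()[10:12],(280,240,400,360),5,"pics/r2.png")
E
```

```text
t 23.28 pos [521.5 -76.5 145.4] yaw -2.18 q6 -0.32 q1 -0.36 grip 87.3 F [ 0.5 -0.6 -0.3] tilt [-0. -0.]
shift [106.4   3.1   1.8] turn 0.1 rows 2.6
```

View pics/r2.png

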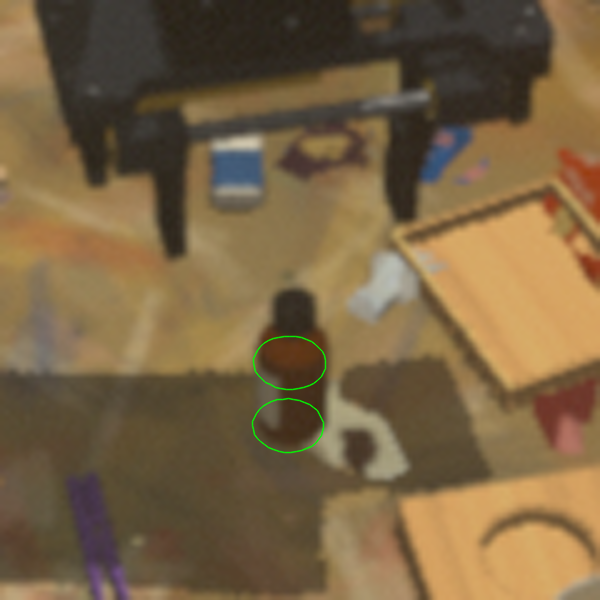

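Emit:
{"name": "move_arm", "arguments": {
  "commands": [
    [-1, 30, 4, 1, 0],
    [-1, 60, 4, 1, 0],
    [-1, 85, 4, 1, 0],
    [-1, 100, 4, 1, 0],
    [-1, 106, 4, 1, 0],
    [-1, 106, 4, 1, 0],
    [-1, 106, 4, 1, 0]
  ]
}}

```text
time: 23.92
position: [0.526, -0.0788, 0.04]
tool_rot: [0.51, 0.489, -0.51, 0.49]
ft_force: [0.0, -0.7, -0.1]
grip_width: 0.0869
```

```bash
python3 go.py 525.5 -77.5 39 -2.3
```

```text
t 23.92 pos [526.  -78.8  40. ] yaw -2.33 q6 -0.32 q1 -0.36 grip 86.9 F [ 0.  -0.7 -0.1] tilt [ 0.001 -0.   ]
shift [ 1.  -0.5 -1.3] turn -0.0 rows 0.0
```

Emit:
{"name": "move_arm", "arguments": {
  "commands": [
    [0.1, 0, 0, -1, 0],
    [0.1, 0, 0, -1, 0],
    [0.1, 0, 0, -1, 0],
    [0.1, 0, 0, -1, 0],
    [0.1, 0, 0, -1, 0],
    [0.1, 0, 0, -1, 0],
    [0.5, 0, 0, -1, 0],
    [0.5, 0, 0, -1, 0]
  ],
  "newtons": 8
}}

```text
time: 24.58
position: [0.5252, -0.0766, 0.0401]
tool_rot: [0.51, 0.49, -0.51, 0.49]
ft_force: [0.3, 1.5, -0.3]
grip_width: 0.0416
```

Emit:
{"name": "move_arm", "arguments": {
  "commands": [
    [0.5, 0, 0, 0, 0],
    [0.5, 0, 0, 0, 0],
    [0.5, 0, 0, 0, 0],
    [0.5, 0, 0, 0, 0],
    [0.5, -10, 0, 0, 0],
    [0.5, -25, 0, 0, 0],
    [0.5, -25, 0, 0, 0]
  ]
}}

```text
time: 25.17
position: [0.5265, -0.077, 0.0672]
tool_rot: [0.51, 0.489, -0.509, 0.491]
ft_force: [0.7, 0.2, 1.0]
grip_width: 0.0302
```

```bash
python3 go.py 597 -185 120 -2.3;python3 - <<'E'
from rig import robot
from ov import *; from all import polys
c=robot.camera("side");draw(c,polys()[10:12],(280,240,400,360),5,"pics/s2.png")
E
```

```text
t 25.17 pos [526.5 -77.   67.2] yaw -2.24 q6 -0.32 q1 -0.36 grip 30.2 F [0.7 0.2 1. ] tilt [ 0.004 -0.001]
shift [-52.4  74.9 105.2] turn 0.1 rows 3.3
```

View pics/s2.png

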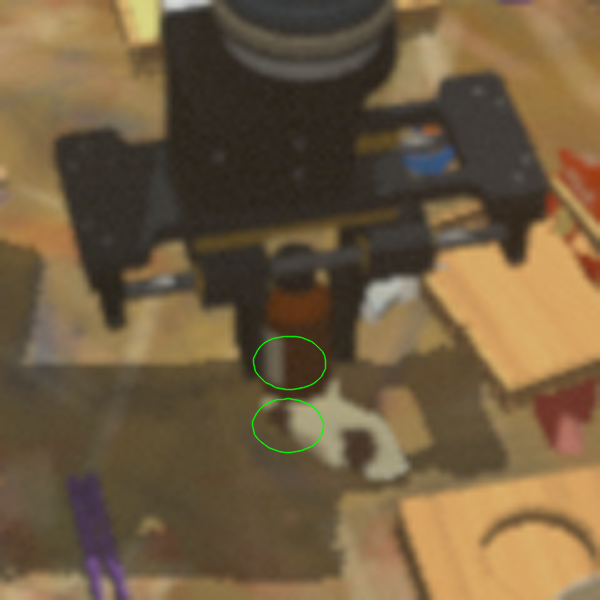

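Emit:
{"name": "move_arm", "arguments": {
  "commands": [
    [0.6, -53, 0, 0, 0],
    [0.6, -53, 0, 0, 0],
    [0.6, -53, 73, 106, 0],
    [0.6, -53, 73, 106, 0],
    [0.6, -53, 73, 106, 0],
    [0.6, -53, 73, 106, 0],
    [0.6, -53, 73, 106, 0],
    [0.6, -53, 73, 106, 0]
  ]
}}

```text
time: 25.88
position: [0.5927, -0.1849, 0.117]
tool_rot: [-0.51, -0.491, 0.51, -0.489]
ft_force: [-0.0, -1.0, -0.7]
grip_width: 0.0301
```

```bash
python3 go.py 595.5 -185.5 60 -2.3
```

```text
t 25.88 pos [ 592.7 -184.9  117. ] yaw -2.30 q6 -0.44 q1 -0.48 grip 30.1 F [-0.  -1.  -0.7] tilt [-0.003  0.002]
shift [57.   3.   0.6] turn -0.0 rows 1.4
```

Emit:
{"name": "move_arm", "arguments": {
  "commands": [
    [0.6, 20, 3, 0, 0],
    [0.6, 38, 3, 0, 0],
    [0.6, 50, 3, 0, 0],
    [0.6, 55, 3, 0, 0],
    [0.6, 55, 3, 0, 0],
    [0.6, 55, 3, 0, 0]
  ]
}}

```text
time: 26.38
position: [0.5967, -0.1848, 0.063]
tool_rot: [-0.509, -0.491, 0.51, -0.49]
ft_force: [0.6, 0.1, -0.5]
grip_width: 0.0302
```

```bash
python3 go.py 595.5 -185.5 48 -2.3;python3 - <<'E'
from rig import robot
from ov import *; from all import polys
P=polys()[4:5]+[(circ(.596,-.1855,.0155,.021),(0,255,0))]
c=robot.camera("side");draw(c,P,(350,290,430,370),7,"pics/t2.png")
c=robot.camera("top");draw(c,P,(420,170,500,250),7,"pics/t1.png")
E
```

```text
t 26.38 pos [ 596.7 -184.8   63. ] yaw -2.21 q6 -0.44 q1 -0.48 grip 30.2 F [ 0.6  0.1 -0.5] tilt [-0.001  0.   ]
shift [15.  -1.2  0.7] turn 0.1 rows 0.4
```

View pics/t2.png

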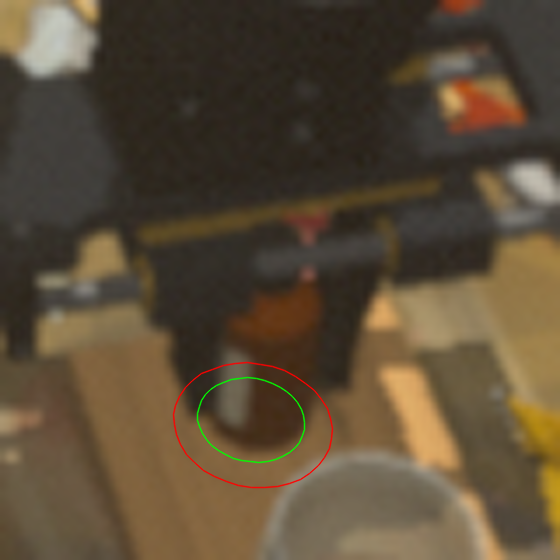

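View pics/t1.png

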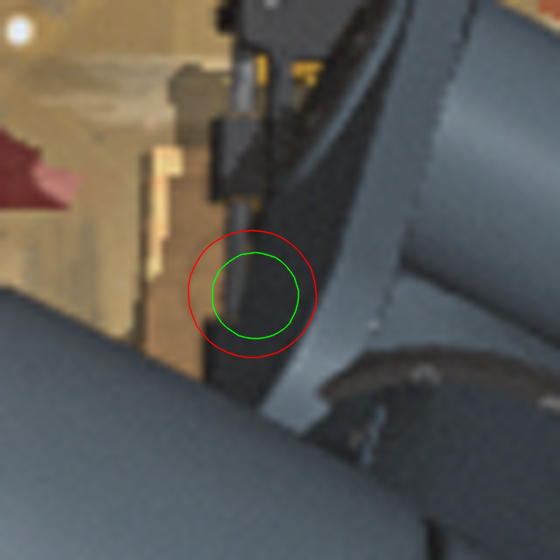

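Emit:
{"name": "move_arm", "arguments": {
  "commands": [
    [0.6, 0, -3, 2, 0],
    [0.6, 5, -3, 2, 0],
    [0.6, 10, -3, 2, 0],
    [0.6, 12, -3, 2, 0],
    [0.6, 12, -3, 2, 0],
    [0.6, 12, -3, 2, 0]
  ]
}}

```text
time: 26.98
position: [0.5937, -0.1874, 0.0506]
tool_rot: [-0.51, -0.49, 0.51, -0.49]
ft_force: [0.3, -0.1, -1.4]
grip_width: 0.0304
```

```bash
python3 go.py 594.5 -186.5 48 -2.3
```

```text
t 26.98 pos [ 593.7 -187.4   50.6] yaw -2.25 q6 -0.45 q1 -0.48 grip 30.4 F [ 0.3 -0.1 -1.4] tilt [-0.001  0.   ]
shift [ 2.6  0.7 -0.9] turn 0.0 rows 0.1
```

Below the rim height without contact, so it is inside the seat. Lowering gently.

Emit:
{"name": "move_arm", "arguments": {
  "commands": [
    [0.6, 1, 0, 0, 0],
    [0.6, 2, 0, 0, 0],
    [0.6, 2, 0, 0, 0],
    [0.6, 2, 0, 0, 0]
  ]
}}

```text
time: 27.32
position: [0.5939, -0.1874, 0.049]
tool_rot: [-0.51, -0.49, 0.51, -0.49]
ft_force: [0.3, -0.0, -0.2]
grip_width: 0.0306
```

Emit:
{"name": "move_arm", "arguments": {
  "commands": [
    [0.6, 1, 0, 0, 0],
    [0.6, 1, 0, 0, 0],
    [0.6, 1, 0, 0, 0]
  ]
}}

```text
time: 27.57
position: [0.594, -0.1874, 0.048]
tool_rot: [0.51, 0.49, -0.51, 0.49]
ft_force: [-0.1, -0.1, -0.8]
grip_width: 0.0306
```

Emit:
{"name": "move_arm", "arguments": {
  "commands": [
    [0.6, 1, 0, 0, 0],
    [0.6, 1, 0, 0, 0],
    [0.6, 1, 0, 0, 0]
  ]
}}

```text
time: 27.82
position: [0.5941, -0.1874, 0.0478]
tool_rot: [0.51, 0.49, -0.51, 0.49]
ft_force: [-1.2, 0.9, 5.4]
grip_width: 0.0303
```

Emit:
{"name": "move_arm", "arguments": {
  "commands": [
    [0.6, -1, 0, 0, 0],
    [0.2, -1, 0, 0, 0],
    [-0.2, -1, 0, 0, 0],
    [-0.2, -1, 0, 0, 0],
    [-0.2, -1, 0, 0, 0],
    [-0.2, -1, 0, 0, 0],
    [-0.2, -1, 0, 0, 0]
  ]
}}

```text
time: 28.4
position: [0.5939, -0.1874, 0.0478]
tool_rot: [-0.51, -0.49, 0.51, -0.49]
ft_force: [0.4, -0.3, 0.1]
grip_width: 0.0515
```

Emit:
{"name": "move_arm", "arguments": {
  "commands": [
    [-0.2, -1, 0, 0, 0],
    [-0.2, -20, 0, 0, 0],
    [-0.2, -45, 0, 0, 0],
    [-0.2, -80, 0, 0, 0],
    [-0.2, -100, 0, 0, 0],
    [-0.2, -100, 0, 0, 0]
  ]
}}

```text
time: 28.9
position: [0.597, -0.1888, 0.1532]
tool_rot: [0.511, 0.487, -0.508, 0.494]
ft_force: [0.6, -0.3, 0.0]
grip_width: 0.0523
```

```bash
python3 go.py 541.5 78.5 120 -14.8;python3 - <<'E'
from rig import robot
from ov import *; from all import polys
P=polys()[2:5]
c=robot.camera("side");draw(c,P,(340,280,460,430),4,"pics/u2.png")
E
```

```text
t 28.90 pos [ 597.  -188.8  153.2] yaw -2.24 q6 -0.45 q1 -0.48 grip 52.3 F [ 0.6 -0.3  0. ] tilt [ 0.009 -0.005]
shift [  31.4  -66.2 -265.1] turn 12.6 rows 6.6
```

View pics/u2.png

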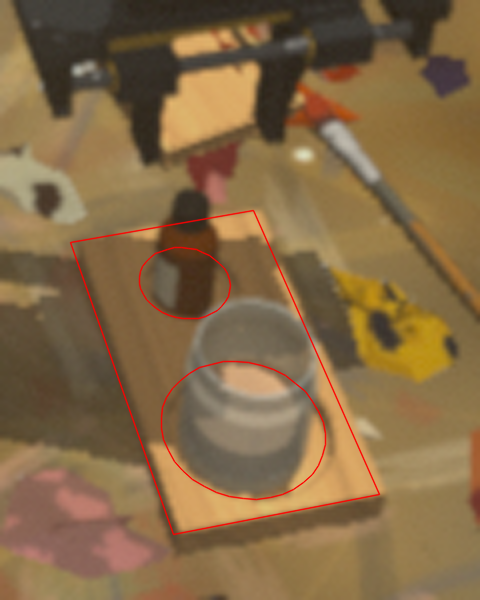

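Bottle is seated upright. Next the eraser.

Emit:
{"name": "move_arm", "arguments": {
  "commands": [
    [-0.2, 0, -66, -265, 13],
    [-0.2, 0, -66, -265, 13],
    [-0.2, 0, -66, -265, 13],
    [-0.2, 0, -66, -265, 13],
    [-0.2, 0, -66, -265, 13],
    [-0.2, 30, -66, -265, 13],
    [-0.2, 50, -66, -265, 13],
    [-0.2, 50, -66, -265, 13]
  ]
}}

```text
time: 29.62
position: [0.5315, 0.0847, 0.0926]
tool_rot: [-0.557, -0.434, 0.564, -0.427]
ft_force: [-0.9, -1.1, 1.0]
grip_width: 0.0519
```

```bash
python3 go.py 541.5 78.5 28.5 -14.8;python3 - <<'E'
from rig import robot
from ov import *; from all import polys
P=polys()[12:]
c=robot.camera("side");draw(c,P,(290,230,380,310),6,"pics/v2.png")
c=robot.camera("top");draw(c,P,(310,190,400,270),6,"pics/v1.png")
E
```

```text
t 29.62 pos [531.5  84.7  92.6] yaw -14.96 q6 0.21 q1 -0.05 grip 51.9 F [-0.9 -1.1  1. ] tilt [-0.014  0.002]
shift [63.9 12.1  3.3] turn -0.2 rows 1.6
```

View pics/v2.png

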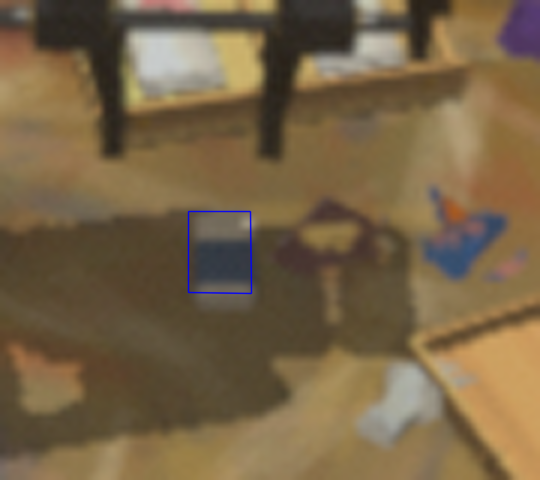

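Emit:
{"name": "move_arm", "arguments": {
  "commands": [
    [-0.2, 25, 11, 3, 0],
    [-0.2, 45, 11, 3, 0],
    [-0.2, 48, 11, 3, 0],
    [-0.2, 48, 11, 3, 0]
  ]
}}

```text
time: 30.05
position: [0.5479, 0.0728, 0.0493]
tool_rot: [-0.562, -0.429, 0.563, -0.428]
ft_force: [-0.3, 0.1, 0.5]
grip_width: 0.0521
```

```bash
python3 go.py 541.5 78.5 28.5 -14.8
```

```text
t 30.05 pos [547.9  72.8  49.3] yaw -15.37 q6 0.20 q1 -0.07 grip 52.1 F [-0.3  0.1  0.5] tilt [-0.002 -0.   ]
shift [20.8 -7.7 -3.8] turn -0.6 rows 0.5
```

Emit:
{"name": "move_arm", "arguments": {
  "commands": [
    [-0.2, 5, -7, -4, 0],
    [-0.2, 12, -7, -4, 0],
    [-0.2, 16, -7, -4, 0],
    [-0.2, 16, -7, -4, 0],
    [-0.2, 16, -7, -4, 0]
  ]
}}

```text
time: 30.47
position: [0.5425, 0.08, 0.0341]
tool_rot: [0.562, 0.429, -0.562, 0.429]
ft_force: [-0.2, 0.5, 0.2]
grip_width: 0.052
```

```bash
python3 go.py 541.5 78.5 28.5 -14.8
```

```text
t 30.47 pos [542.5  80.   34.1] yaw -15.24 q6 0.21 q1 -0.06 grip 52.0 F [-0.2  0.5  0.2] tilt [ 0. -0.]
shift [ 5.6 -0.6  1.7] turn -0.4 rows 0.1
```

Emit:
{"name": "move_arm", "arguments": {
  "commands": [
    [-0.2, 4, 0, 1, 0],
    [-0.2, 6, 0, 1, 0],
    [-0.2, 6, 0, 1, 0],
    [1, 6, 0, 1, 0],
    [1, 6, 0, 1, 0],
    [1, 6, 0, 1, 0],
    [1, 6, 0, 1, 0],
    [1, 6, 0, 1, 0]
  ],
  "newtons": 10
}}

```text
time: 31.13
position: [0.5423, 0.0789, 0.0281]
tool_rot: [0.562, 0.429, -0.562, 0.429]
ft_force: [-0.0, 0.4, 0.3]
grip_width: 0.0268
```

Emit:
{"name": "move_arm", "arguments": {
  "commands": [
    [1, 0, 0, 0, 0],
    [1, 0, 0, 0, 0],
    [1, 0, 0, 0, 0],
    [1, -20, 0, 0, 0],
    [1, -50, 0, 0, 0],
    [1, -70, 0, 0, 0],
    [1, -70, 0, 0, 0],
    [1, -70, 0, 0, 0]
  ]
}}

```text
time: 31.8
position: [0.5429, 0.0789, 0.099]
tool_rot: [0.563, 0.429, -0.561, 0.43]
ft_force: [-1.0, 0.1, -0.1]
grip_width: 0.0238
```

```bash
python3 go.py 650 -40 100 10.5;python3 - <<'E'
from rig import robot
from ov import *; from all import polys
c=robot.camera("side");draw(c,polys()[5:6],(280,210,430,330),5,"pics/w2.png")
c=robot.camera("top");draw(c,polys()[5:6],(360,150,440,220),7,"pics/w1.png")
E
```

```text
t 31.80 pos [542.9  78.9  99. ] yaw -15.24 q6 0.21 q1 -0.06 grip 23.8 F [-1.   0.1 -0.1] tilt [ 0.003 -0.   ]
shift [ -0.7 134.6  86.6] turn -25.7 rows 3.8
```

View pics/w2.png

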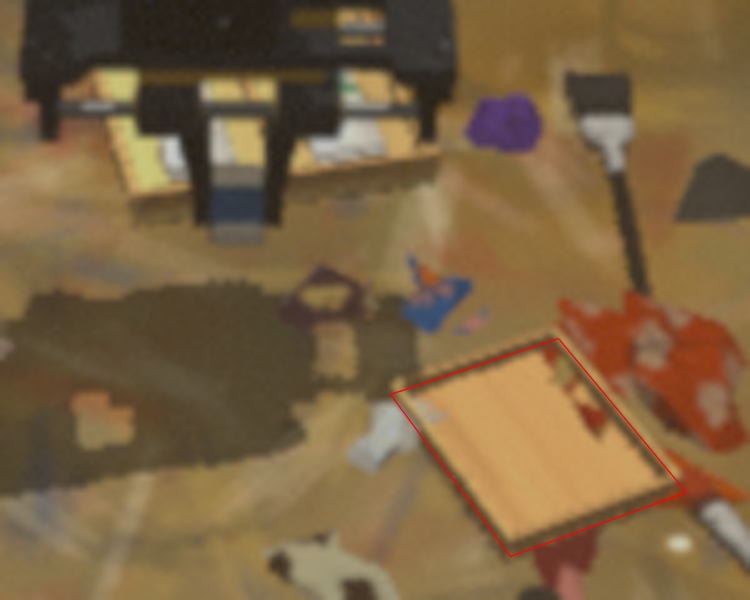

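View pics/w1.png

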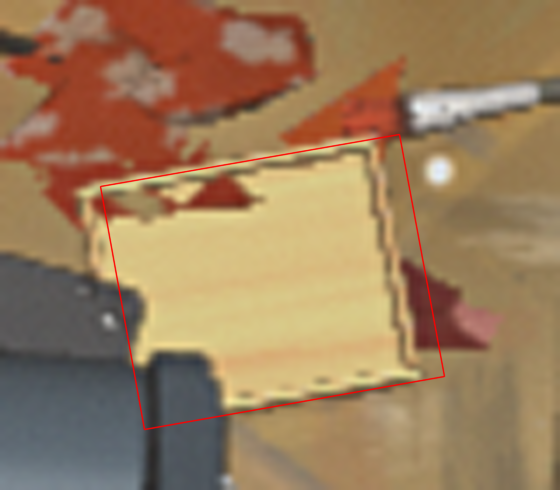

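Emit:
{"name": "move_arm", "arguments": {
  "commands": [
    [1, 0, 134, 82, -26],
    [1, 0, 134, 82, -26],
    [1, 0, 134, 82, -26],
    [1, 0, 134, 82, -26],
    [1, 0, 134, 82, -26],
    [1, 0, 134, 82, -26],
    [1, 0, 134, 82, -26]
  ]
}}

```text
time: 32.48
position: [0.6479, -0.0349, 0.0959]
tool_rot: [0.451, 0.546, -0.452, 0.543]
ft_force: [-0.7, 0.4, -0.5]
grip_width: 0.0239
```

```bash
python3 go.py 650 -36 50 10.5;python3 - <<'E'
from rig import robot
from ov import *; from all import polys
c=robot.camera("side");draw(c,[],(320,200,440,330),5,"pics/x2.png")
c=robot.camera("top");draw(c,[],(360,150,440,220),7,"pics/x1.png")
E
```

```text
t 32.48 pos [647.9 -34.9  95.9] yaw 10.69 q6 -0.41 q1 -0.23 grip 23.9 F [-0.7  0.4 -0.5] tilt [-0.005  0.001]
shift [45.9  2.1  1.6] turn 0.2 rows 1.1
```

View pics/x2.png

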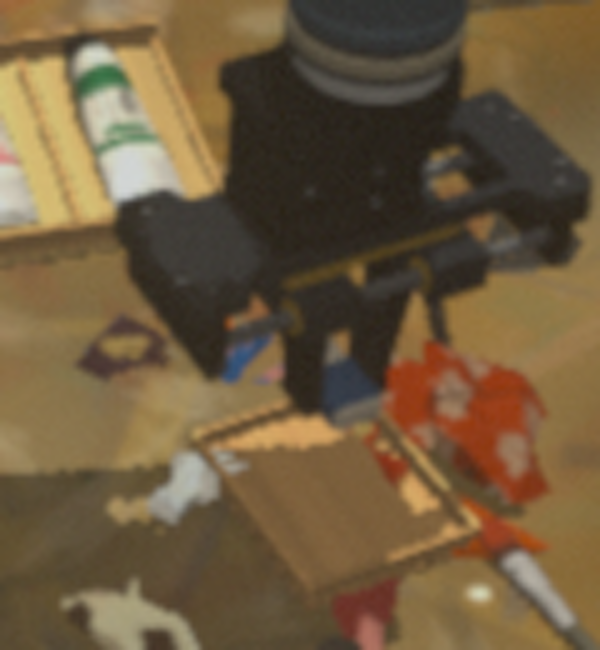

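Emit:
{"name": "move_arm", "arguments": {
  "commands": [
    [1, 20, 2, 2, 0],
    [1, 35, 2, 2, 0],
    [1, 46, 2, 2, 0],
    [1, 46, 2, 2, 0],
    [1, 46, 2, 2, 0]
  ]
}}

```text
time: 33.0
position: [0.6512, -0.036, 0.0513]
tool_rot: [0.45, 0.546, -0.451, 0.544]
ft_force: [-0.1, 0.3, 0.5]
grip_width: 0.0239
```

```bash
python3 go.py 650 -36 33 10.5;python3 - <<'E'
from rig import robot
from ov import *; from all import polys
c=robot.camera("side");draw(c,[(box(.652,-.0365,np.radians(10.5),.09,.11,.014),(0,0,255))],(350,240,430,330),6,"pics/y2.png")
E
```

```text
t 33.00 pos [651.2 -36.   51.3] yaw 10.80 q6 -0.41 q1 -0.23 grip 23.9 F [-0.1  0.3  0.5] tilt [-0.002  0.001]
shift [18.3 -1.1 -0.2] turn 0.3 rows 0.4
```

View pics/y2.png

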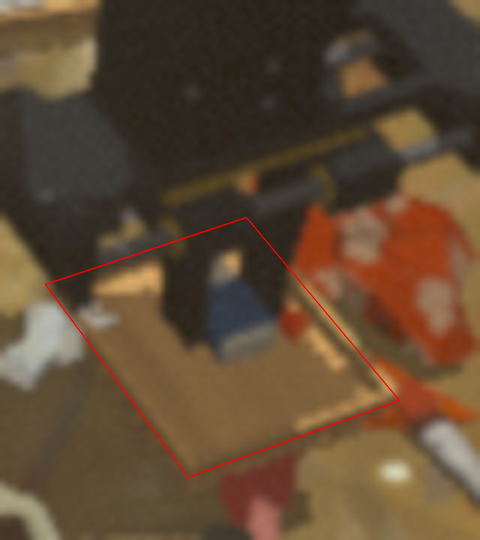

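Emit:
{"name": "move_arm", "arguments": {
  "commands": [
    [1, 6, -3, 2, 0],
    [1, 11, -3, 2, 0],
    [1, 14, -3, 2, 0],
    [1, 16, -3, 2, 0],
    [1, 16, -3, 2, 0],
    [1, 16, -3, 2, 0]
  ]
}}

```text
time: 33.55
position: [0.6497, -0.0396, 0.0359]
tool_rot: [0.451, 0.545, -0.451, 0.545]
ft_force: [-0.2, -0.1, -0.6]
grip_width: 0.0237
```

```bash
python3 go.py 650 -36 33 10.5
```

```text
t 33.55 pos [649.7 -39.6  35.9] yaw 10.75 q6 -0.42 q1 -0.23 grip 23.7 F [-0.2 -0.1 -0.6] tilt [-0.  0.]
shift [ 2.9  0.9 -3.5] turn 0.2 rows 0.1
```

Emit:
{"name": "move_arm", "arguments": {
  "commands": [
    [1, 1, 0, -2, 0],
    [1, 2, 0, -2, 0],
    [1, 3, 0, -2, 0],
    [1, 3, 0, -2, 0],
    [1, 3, 0, -2, 0]
  ]
}}

```text
time: 33.97
position: [0.6493, -0.0375, 0.0329]
tool_rot: [0.451, 0.545, -0.451, 0.545]
ft_force: [-0.3, -0.1, -0.3]
grip_width: 0.0237
```

Emit:
{"name": "move_arm", "arguments": {
  "commands": [
    [1, 1, 0, 0, 0],
    [1, 1, 0, 0, 0],
    [1, 1, 0, 0, 0]
  ]
}}

```text
time: 34.22
position: [0.6495, -0.0376, 0.0321]
tool_rot: [0.451, 0.544, -0.451, 0.545]
ft_force: [0.9, 0.5, 1.3]
grip_width: 0.0236
```

Touching. Open and lift.

Emit:
{"name": "move_arm", "arguments": {
  "commands": [
    [0.15, 0, 0, 0, 0],
    [0.15, 0, 0, 0, 0],
    [0.15, 0, 0, 0, 0],
    [0.15, 0, 0, 0, 0],
    [0.15, -20, 0, 0, 0],
    [0.15, -60, 0, 0, 0],
    [0.15, -100, 0, 0, 0],
    [0.15, -100, 0, 0, 0]
  ]
}}

```text
time: 34.88
position: [0.6545, -0.0385, 0.14]
tool_rot: [0.453, 0.54, -0.448, 0.549]
ft_force: [1.3, -0.2, 1.2]
grip_width: 0.0369
```

```bash
python3 go.py 420 30 200 0
```

```text
t 34.88 pos [654.5 -38.5 140. ] yaw 10.76 q6 -0.42 q1 -0.23 grip 36.9 F [ 1.3 -0.2  1.2] tilt [ 0.015 -0.003]
shift [ -63.7 -216.7 -110.7] turn 10.8 rows 6.0
```

Emit:
{"name": "move_arm", "arguments": {
  "commands": [
    [0, -90, -100, 0, 0],
    [0, -90, -350, -420, 0],
    [0, -90, -350, -420, 0],
    [0, -90, -350, -420, 0],
    [0, -90, -350, -420, 0],
    [0, -90, -350, -420, 0],
    [0, -90, -350, -420, 0],
    [0, -90, -350, -420, 0]
  ]
}}

```text
time: 35.55
position: [0.4022, 0.1515, 0.1943]
tool_rot: [0.451, 0.544, -0.451, 0.545]
ft_force: [0.4, 0.0, 0.4]
grip_width: 0.0434
```

```bash
python3 go.py 220 500 230 10
```

```text
t 35.55 pos [402.2 151.5 194.3] yaw 10.70 q6 -0.09 q1 0.10 grip 43.4 F [0.4 0.  0.4] tilt [0.001 0.   ]
shift [ -35.8 -114.3 -376.3] turn 0.7 rows 9.5
```

Emit:
{"name": "move_arm", "arguments": {
  "commands": [
    [0, -36, -110, -376, 0],
    [0, -36, -110, -376, 0],
    [0, -36, -110, -376, 0],
    [0, -36, -110, -376, 0],
    [0, -36, -110, -376, 0],
    [0, -36, -110, -376, 0],
    [0, -36, -110, -376, 0],
    [0, -36, -110, -376, 0]
  ]
}}

```text
time: 36.22
position: [0.2513, 0.4479, 0.2249]
tool_rot: [0.451, 0.545, -0.451, 0.545]
ft_force: [0.4, -0.0, -1.0]
grip_width: 0.0435
```

```bash
python3 go.py; python3 - <<'E'
from rig import robot
from ov import *; from all import polys
for n in("top","side"):
    c=robot.camera(n)
    draw(c,[],(240,160,520,300) if n=="top" else (240,190,450,445),2.8 if n=="top" else 2.35,f"pics/z{n}.png")
    for k,z in dict(tube_a=.019,glass_jar=.09,small_bottle=.08,rubber=.018,wedge=.005,clip_peg=.012).items():
        for r in robot.regions_of(c,k)[:6]:
            if r["p"]<.25: continue
            ys,xs=np.nonzero(r["pixels"])
            if len(xs)<5: continue
            w=pix2w(c,xs,ys,z)[:,:2]
            (cx,cy),(a,b),ang=cv2.minAreaRect((w*1000).astype(np.float32))
            print(n,k,round(r["p"],2),np.round(r["bbox"]),np.round([cx,cy,a,b,ang],1))
E
```

```text
t 36.22 pos [251.3 447.9 224.9] yaw 10.78 q6 0.65 q1 0.84 grip 43.5 F [ 0.4 -0.  -1. ] tilt [0.001 0.   ]
top tube_a 0.97 [264. 219. 309. 239.] [5.533e+02 2.471e+02 3.550e+01 1.166e+02 5.000e-01]
top tube_a 0.92 [258. 187. 312. 205.] [6.308e+02 2.470e+02 3.820e+01 1.346e+02 5.000e-01]
top glass_jar 0.87 [134. 203. 168. 227.] [574.5 563.6  76.   59.3  67.5]
top glass_jar 0.82 [130. 244. 161. 271.] [475.1 572.6  57.6  74.8   1.5]
top glass_jar 0.8 [214. 258. 243. 285.] [441.5 371.5  55.2  65.9  19. ]
top glass_jar 0.66 [480. 200. 511. 224.] [ 586.  -263.6   58.7   77.7   19. ]
top small_bottle 0.6 [450. 209. 469. 220.] [ 588.  -177.8   27.9   35.5   34.2]
top wedge 0.65 [318. 274. 340. 287.] [421.8 132.   17.7  60.9   0.7]
side tube_a 0.73 [307. 212. 331. 244.] [556.8 241.2 140.7  38.4  86.9]
side tube_a 0.63 [334. 205. 356. 244.] [634.5 242.4 155.7  38.5  85.7]
side glass_jar 0.9 [390. 354. 424. 402.] [ 578.8 -305.4  104.    58.4   60.9]
side glass_jar 0.79 [287. 143. 308. 172.] [563.6 493.7 165.2  55.6  78.3]
side glass_jar 0.76 [251. 147. 275. 175.] [464.8 502.6 164.3  60.4  81.2]
side glass_jar 0.64 [248. 185. 276. 219.] [431.4 308.8 150.8  60.4  79.4]
side glass_jar 0.37 [377. 288. 398. 308.] [ 618.4 -109.3   27.8   50.3   10.6]
side small_bottle 0.88 [375. 329. 393. 358.] [ 583.4 -214.4   80.1   29.4   66.6]
side rubber 0.55 [380. 290. 395. 306.] [649.8 -44.2  29.   57.    4.5]
side wedge 0.52 [273. 262. 284. 278.] [422.7 128.4  21.3  66.    7.2]
side clip_peg 0.7 [294. 336. 307. 364.] [ 427.7 -130.8   71.4   14.8   88.1]
```

View pics/ztop.png

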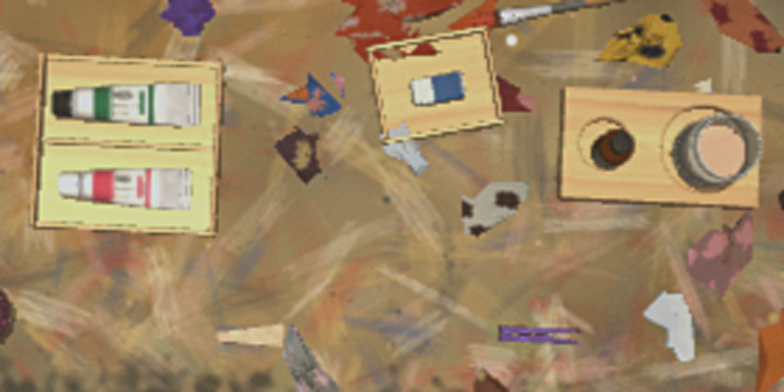

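View pics/zside.png

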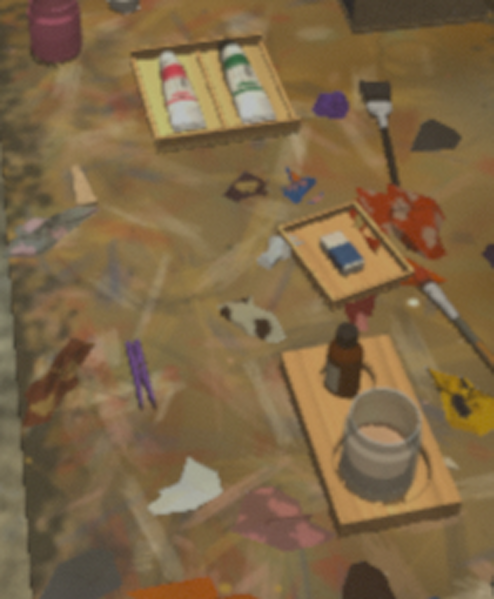

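All five things are in place, and the wedge and peg have not moved in the image. Handing in.

```bash
python3 -c "
from rig import robot
print(robot.hand_in()); print(robot.get_obs()['time'])"
```

```text
the job is handed in; nothing more can be done
None
the job is handed in; nothing more can be done
```

I placed all five things in the order asked and handed the job in at about 36 s, well under the 115 s limit. The hand-in gave no verdict.

- **Tubes:** the green one lies in the far bay of the tray and the pink one in the near bay, both flat and lengthwise. Both hung a little tail-down while carried but settled flat on release.
- **Jar and bottle:** both were lowered until they touched the seat floor (about 9 N and 5 N) before I let go. Both stand upright in their seats.
- **Eraser:** it lies flat on the dish floor.
- **Wedge and peg:** both are in the same place in the last pictures. The top camera's network did not report the peg or the eraser in the final check; I saw both in the picture, and the side camera's network reported both.

**Disagreements:** the two cameras differed by about 3 to 8 mm on some positions, so I used values in between. The grip on the tubes read 31–33 mm rather than the stated 38–39 mm, but they held. While I carried the jar, it came within about 3 mm of the bottle's cap before I lifted it higher; the bottle did not move.

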